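# Clamp a test block with the winged key

## Robot

A 6-joint arm with a two-finger parallel gripper is mounted at the origin on the work surface. World frame = base frame: x ahead of the robot, y to its left, z up, the work surface at z = 0. Lengths are in m, angles in rad, forces in N, time in s.
With the tool pointing down it reaches from about 0.35 to 0.85 m from the base axis. Payload 8.1 kg.
Tool frame: the origin (TCP) lies at the very end of the fingers, on their centre line; the grasp point (between the pads) lies 19 mm behind it; z points along the fingers, y is the direction in which the jaws open and shut (so a half turn about z gives the same grasp; the last joint's range is limited). The gripper opens to 93 mm and grips with 3 to 60 N. Pads are 15 mm wide; open, the fingers measure 128 mm over their backs; the gripper's body (75 mm by 188 mm) begins 65 mm behind the grasp point.
Start: joints at [-1.28, 0.13, 1.488, -0, 1.523, -0.085], TCP at [0.22, -0.558, 0.181] pointing down, gripper open.
Joint ranges: [-2.96, 2.96], [-0.89, 2.26], [0.02, 2.5], [-1.34, 4.48], [0, 2.73], [-2.66, 2.66]. Speed limits (rad/s): [2.39, 2.39, 2.79, 3.14, 3.14, 3.14].

## Interface

Orientations are given as a unit quaternion [x, y, z, w].
In Python, from rig import robot gives the robot as it stands.
- The arm moves only by the shell command python3 -m pendant 'ROWS'. ROWS is a JSON object of lists of equal length, an entry for each row: "hand": the closure, from -1 (fully open) to 1 (shut), so that 0 is half open; "xyz": the shift along the tool's x, y, z in m, a list of three; "angular": the turn, a rotation vector about the tool's x, y, z in rad, a list of three. A call has exactly 10 rows; each row shifts and turns the commanded pose from where the row before left it, along the tool's axes as they then stand; what a row does not reach is not made up. A row lasts 1/12 s, in which the tool goes at most 41.7 mm and 7.16 degrees, less where a joint would pass 70% of its speed; a pose out of reach is approached as far as the arm can. A call is refused whole if a number of a shift passes 0.0417 or a number of a turn 0.125, either way. A call with a gripper value outside its range is refused whole. The fingers move at their own pace and stop on an object; the grip force is fixed at half the most. Time passes only in rows, so rows that do not move let the fingers close, or fill a call up. It gives the time, the measured TCP pose, the force and the opening at its end, in the units of the state.
- robot.get_state(): the state, without advancing time (a new reading comes with each control period).
- robot.snapshot(name): name is "side" or "top"; returns (picture, depth): 420x560x3 uint8, blue, green, red; 420x560 float32, m along the optical axis (not along the pixel's ray), 0 where there is no reading.
- robot.camera_info(name): a dict with "vertical_fov" (degrees; the focal length in pixels is half the picture's height over the tangent of half this angle, whatever the lens; pixels are square), "cx", "cy" (the principal point, pixels), "xyz" and "orientation" of the camera in the world. Camera axes: x right, y down, z forward; pixel columns grow to the right and rows downward; lengths in m; the calibration is good to about 2 mm. A picture is of the moment at which its call begins. camera_info takes no time and is no camera call.
- robot.close_job(): hands the job in, once; it reports no verdict.
Trained networks look in the newest picture that a camera, given by its name, has taken for a name from the list of things; names that differ only in an ending like _2 or _b are one class to them, and where a whole thing is asked for, a point or a joint stands for the part that bears it (a point fixed in the world has none). Each returns a list of dicts, best first, with "score" (0 to 1); they miss things now and then, are a little off and sometimes report something else, mostly with a low value. They report only what shows in the picture. A call takes as long as a camera call. They do not tell look-alikes from the thing itself.
- robot.outline_of(camera, label): "region" (420x560 bool, what is visible of it).
- robot.landmark_of(camera, label): "location" ([x, y, z] in m, in world coordinates, good to about 4 mm: a listed point, or the origin of a listed thing).
The state is a dict: "t": time; "qpos": joint angles; "qvel": joint speeds; "effort": joint torques, N m; "tcp_pos": TCP position; "tcp_rot": TCP orientation; "wrist_force": force on the tool from outside, world axes, zero at the start; "moment": the same for the moment, N m; "grip_width": finger opening in m.
Only numpy, scipy, OpenCV 4.12 (cv2) and the standard library are available. Lean on these libraries where they do the work, as an engineer would, in place of code of your own. Each camera call takes 0.05 s, during which the arm holds its last target.

## Task

Stand the green test block upright on the clamp's bed between the two jaws, then turn the orange winged key clockwise until the sprung jaw presses the block flat against the fixed jaw with about 16 newtons - snug, never overtightened - and let go. The white splash shield right beside the key is brittle, so do not push on it, and do not drop or ram the block, or disturb the tin, the beaker or the jar.

Things in the scene. Friction and masses are not known exactly. Their poses are not given: they have to be found in the camera images.
- block: green composite test block with a white band near its top: 36 (its x) x 24 (its y) x 60 mm tall (z), about 0.11 kg, loose, standing on the bench at the start. Origin: centre of its underside. Its 24 mm (y) is what goes between the jaws.
- fixture: clamp stand, fixed to the bench. Origin: under it at bench level; its y axis is the closing line of the jaws, z up. Aluminium base plate 100 (x) x 215 (y) x 12 mm high, y -105 to +110 mm. Blue gear housing 60 x 60 mm, centred at y +65, top at z 50 mm. From -y to +y there are: fixed jaw (dark steel, rubber-faced, 50 x 25 x 28 mm), block space, sprung jaw, carriage, housing with the key on top, shield.
- bed (a point): on top of the base plate, the block's place; axes parallel to the fixture's. The block's 24 mm goes along y. Jaws: 50 mm long in x, 28 mm above the bed. Moving jaw's face: y +18 mm less 9 mm per rad of key. Fixed jaw's face: y -19.5 mm, but shimmed up to 4.5 mm nearer or farther from start to start, so where the grip begins must be felt. Block within 10 mm of here in x.
- jaw: moving jaw with a rubber face, 50 x 10 x 26 mm, carried through springs (6 N per mm, 5 mm of travel) by the carriage that the key drives towards -y. Origin: at bed height; its clamping face is 14 mm from the origin along the fixture's -y. It stops against the block while the carriage goes on, so the squeeze grows by 54 N per radian of key turn after contact. A loose block is pushed along by it until it meets the fixed jaw.
- key_grip (a point): middle of the orange winged key (butterfly handle), on its vertical turning axis, 77 mm above the bench: the height to grip at. Its x axis lies along the wings, y across them, z up. Flat handle 10 mm thick across y, 58 mm tip to tip, 26 mm high (64 to 90 mm above the bench); 14 mm free space under it to the housing's top. The wing tips pass 6 mm from the shield.
- key (a joint): turn of the winged key in rad, growing clockwise seen from above (tightening). 0 = jaws fully open, 3.0 = stop. Starts between 0 and 0.3. It stays where it is left (up to 24 N of squeeze). It turns against 0.22 N m of steady friction (when the hand stops, about half of that is still felt), and each newton of squeeze adds 0.009 N m: 0.14 N m more at 16 N. At key angle 0 the wings lie along the fixture's x.
- shield: upright white splash shield with orange rim on the base plate: 90 (its x) x 4 (its y) mm, 86 mm tall, its top 98 mm above the bench. Origin: middle of its underside; axes parallel to the fixture's. Its inner face is 35 mm from the key's axis on the fixture's +y side. Fixed, brittle.
- tin: steel tin, 66 mm diameter, 60 mm tall, standing near the work; leave alone. Origin under its centre.
- beaker: glass beaker, about 64 mm diameter, 75 mm tall; leave alone. Origin under its centre.
- jar: amber jar with black cap, 56 mm diameter, 75 mm tall; leave alone. Origin under its centre.
There are look-alikes about, which are no part of the job. There is more than one size of the block; the job needs the middle-sized.

How it is judged:
On the way:
1. the block stands on the bed between the jaws, let go, before it is clamped (x of block in the frame of bed between -0.01 and 0.01 m and y of block in the frame of bed between -0.016 and 0.016 m and z of block in the frame of bed between -0.004 and 0.004 m and angle between block's own z axis and vertical below 0.08 rad and linear speed of block below 0.01 m/s and contact force between the fingers and block below 0.2 N and contact force between jaw and block below 5 N), for 0.2 s.
At the end, for the whole second after the job is handed in: The block stands upright (within 0.08 rad) on the bed (within 4 mm of its height), within 10 mm of the bed mark along the jaws and 16 mm across, its faces flat to the jaws (0.08 rad), pressed by the sprung jaw with 9 to 23 N against the fixed jaw, key and block at rest, block released (x of block in the frame of bed between -0.01 and 0.01 m and y of block in the frame of bed between -0.016 and 0.016 m and z of block in the frame of bed between -0.004 and 0.004 m and angle between block's own z axis and vertical below 0.08 rad and linear speed of block below 0.01 m/s and contact force between the fingers and block below 0.2 N and contact force between jaw and block between 9 and 23 N and angle between the y axis of block and the y axis of fixture, either way round below 0.08 rad and velocity of joint key between -0.02 and 0.02 rad/s); the robot touches nothing.
It fails at once if the splash shield is pushed with more than 5 N by the robot (contact force between any of the arm, the fingers and shield above 5 N).
It fails at once if the block is overtightened: more than 29 N from the sprung jaw (contact force between jaw and block above 29 N).
It fails at once if the block is dropped or rammed onto the clamp: more than 40 N on the stand (contact force between block and fixture above 40 N).
It fails at once if the tin, the beaker or the jar is moved over 20 mm or tipped (distance of any of tin, beaker, jar from where it was at the start of the episode above 0.02 m or angle between any of tin, beaker, jar's own z axis and vertical above 0.3 rad).
It also fails if it takes over 72 s, if anything falls off the work surface, if the arm or the gripper's body presses on something with over 40 N, if the wrist force passes 120 N, or if a joint passes its speed limit or range.

## Working session

There is one attempt and no reset: what is moved stays moved. The work goes in short steps, Python scripts to look and compute and a shell command to move; the robot and the scene stay as the last step left them, time stands still between calls to the robot, and variables do not carry over. Pictures are saved under pics/ and viewed, and the job is handed in when it is done.

```bash
mkdir -p pics; ls; python3 - <<'E'
from rig import robot
import cv2,json
for n in("side","top"):
    p,d=robot.snapshot(n); cv2.imwrite(f"pics/{n}0.png",p); 
    print(n,robot.camera_info(n))
    import numpy as np
    np.save(f"pics/{n}0d.npy",d)
    for l in("block","fixture","bed","jaw","key_grip","shield","tin","beaker","jar"):
        try: print(l,[(np.round(r["location"],4).tolist(),round(r["score"],2)) for r in robot.landmark_of(n,l)])
        except Exception as e: print(l,e)
print(robot.get_state())
E
```

```text
pics
side {'vertical_fov': 46.92968214343469, 'cx': 276.3001321884423, 'cy': 203.81777833006214, 'xyz': array([0.261425  , 0.89254411, 0.65033873]), 'orientation': array([-0.12936897,  0.86089094, -0.48649695,  0.07383205])}
block [([0.5554, 0.3314, 0.0027], 0.76), ([0.4396, 0.2476, 0.0022], 0.7), ([0.5553, 0.2506, 0.002], 0.64)]
fixture [([0.5363, -0.1499, 0.0015], 0.82)]
bed [([0.5255, -0.1786, 0.0119], 0.67)]
jaw [([0.533, -0.1489, 0.0112], 0.42)]
key_grip [([0.5607, -0.0876, 0.0777], 0.44)]
shield [([0.5751, -0.0549, 0.0089], 0.72)]
tin [([0.7023, 0.2809, -0.0009], 0.97)]
beaker [([0.3915, -0.3494, -0.0033], 0.94)]
jar [([0.7174, 0.1077, -0.0007], 0.67)]
top {'vertical_fov': 55.71241873961907, 'cx': 282.1342743102103, 'cy': 207.809237338188, 'xyz': array([ 0.4350342 , -0.00240966,  1.1736855 ]), 'orientation': array([ 0.71556894, -0.69630511,  0.04252798, -0.03621664])}
block [([0.4491, 0.2515, 0.0021], 0.54), ([0.5646, 0.2538, 0.0001], 0.52), ([0.556, 0.3267, -0.003], 0.41)]
fixture [([0.7109, 0.2833, -0.0001], 0.73), ([0.5439, -0.1528, 0.001], 0.68)]
bed [([0.5285, -0.1774, 0.0
[... 265 characters left out ...]
0.7215, 0.1037, 0.0015], 0.76)]
{'t': 1.0, 'qpos': array([-1.28036887e+00,  1.30432470e-01,  1.48818391e+00,  2.39258803e-05,
        1.52299375e+00, -8.54235330e-02]), 'qvel': array([ 0.00050437,  0.00042786, -0.00047384,  0.00175007,  0.00071878,
        0.00011192]), 'effort': array([ 1.00761925e-03, -5.59771156e+01, -4.92065942e+01,  7.68610323e-02,
        2.25811475e-02, -2.68772465e-05]), 'tcp_pos': array([ 0.22025864, -0.55812137,  0.18142466]), 'tcp_rot': array([ 9.82394018e-01,  1.86820753e-01,  1.09926428e-05, -9.91300584e-06]), 'wrist_force': array([-0.57782319, -0.4223941 ,  0.35546682]), 'moment': array([ 0.03737852, -0.03802524,  0.03292722]), 'grip_width': 0.0931809993297355}
```

View pics/side0.png

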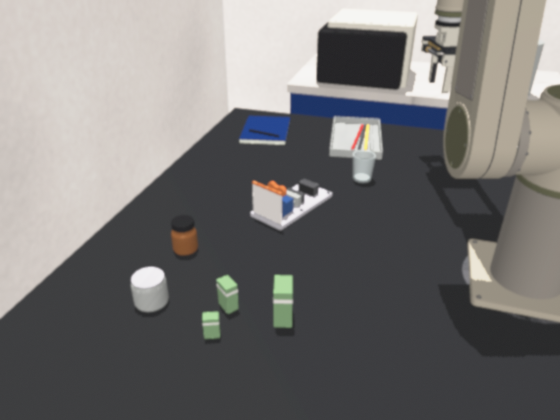

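View pics/top0.png

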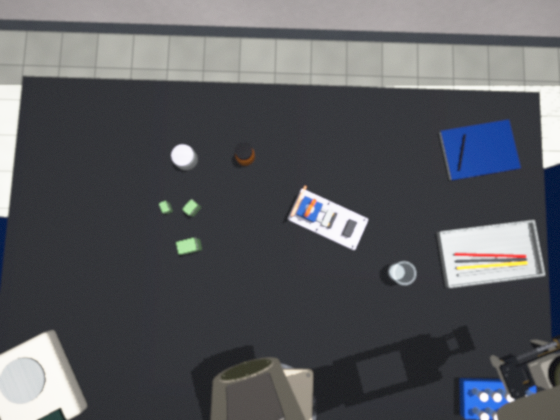

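Three green blocks show in the side picture: (211,325) is the smallest, (228,294) the middle one and (283,301) the largest. The one at (228,294) fits the description. I'll measure the heights and take an enlarged crop.

```bash
cat > h.py <<'E'
import numpy as np,cv2
from scipy.spatial.transform import Rotation as R
from rig import robot
def cloud(n,d):
    c=robot.camera_info(n); H,W=d.shape; f=H/2/np.tan(np.radians(c["vertical_fov"])/2)
    v,u=np.mgrid[:H,:W]; P=np.stack([(u-c["cx"])/f*d,(v-c["cy"])/f*d,d],-1)
    return P@R.from_quat(c["orientation"]).as_matrix().T+c["xyz"]
def proj(n,X):
    c=robot.camera_info(n); f=210/np.tan(np.radians(c["vertical_fov"])/2)
    p=(np.atleast_2d(X)-c["xyz"])@R.from_quat(c["orientation"]).as_matrix()
    return p[:,:2]/p[:,2:]*f+[c["cx"],c["cy"]]
E
python3 - <<'E'
from h import *
S=cv2.imread("pics/side0.png");T=cv2.imread("pics/top0.png")
a=cv2.resize(S[260:345,190:310],None,fx=5,fy=5,interpolation=2)[:,:600]
b=cv2.resize(S[165:235,240:345],None,fx=6,fy=6,interpolation=2)
cv2.imwrite("pics/cb.png",a);cv2.imwrite("pics/cf.png",b)
cv2.imwrite("pics/ct.png",cv2.resize(T[175:260,280:380],None,fx=6,fy=6,interpolation=2))
for n in("side","top"):
    im=S if n=="side" else T
    d=np.load(f"pics/{n}0d.npy");P=cloud(n,d)
    hsv=cv2.cvtColor(im,cv2.COLOR_BGR2HSV)
    m=cv2.inRange(hsv,(35,50,60),(85,255,255))
    k,L,st,ce=cv2.connectedComponentsWithStats(m)
    for i in range(1,k):
        if st[i,4]<40: continue
        q=P[(L==i)&(d>0)]; z=q[:,2]; zt=np.percentile(z,92)
        t=q[z>zt-.006]
        r=cv2.minAreaRect((t[:,:2]*1000).astype(np.float32))
        print(n,ce[i].round(),st[i].tolist(),"ztop",zt.round(4),"top med",t.mean(0).round(4),np.round(r[0],1),np.round(r[1],1),round(r[2],1))
E
```

```text
side [227. 283.] [217, 275, 20, 18, 237] ztop 0.0612 top med [0.5559 0.2543 0.0598] [556.7 252.9] [24.8 39. ] 52.0
side [283. 286.] [273, 274, 20, 25, 467] ztop 0.0835 top med [0.4464 0.2539 0.082 ] [447.1 252.5] [32.5 53.2] 15.6
side [228. 302.] [218, 290, 20, 24, 301] ztop 0.0349 top med [0.5504 0.2632 0.0333] [556.4 262.8] [19.9 40.9] 86.5
side [283. 316.] [273, 304, 20, 24, 439] ztop 0.0502 top med [0.4418 0.2748 0.0497] [441.1 274.8] [30.4  4. ] 14.9
side [210. 316.] [202, 311, 17, 11, 179] ztop 0.048 top med [0.556  0.3308 0.046 ] [556.3 329.6] [26.5 20.6] 23.5
side [211. 332.] [203, 326, 17, 13, 209] ztop 0.0269 top med [0.553  0.3368 0.0254] [553.2 337. ] [28.  6.] 31.8
top [165. 207.] [159, 201, 13, 13, 126] ztop 0.0475 top med [0.557  0.3257 0.0457] [556.5 325.7] [27.1 17.7] 23.2
top [191. 208.] [182, 200, 19, 16, 191] ztop 0.0607 top med [0.5566 0.2492 0.0587] [557.1 249.4] [24.5 35.4] 51.6
top [188. 246.] [175, 237, 27, 18, 339] ztop 0.0837 top med [0.4473 0.248  0.0813] [447.2 248.6] [32.8 48.7] 15.5
top [ 53. 416.] [41, 410, 21, 10, 98] ztop 0.0662 top med [-0.0108  0.5787  0.064 ] [-16.6 583.2] [24.5 48.7] 26.8
```

View pics/cb.png

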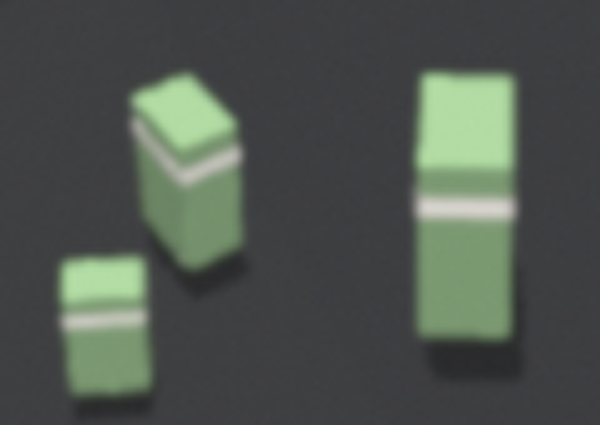

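View pics/cf.png

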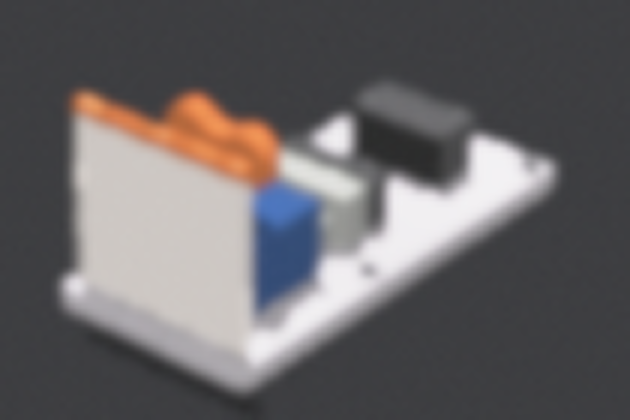

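View pics/ct.png

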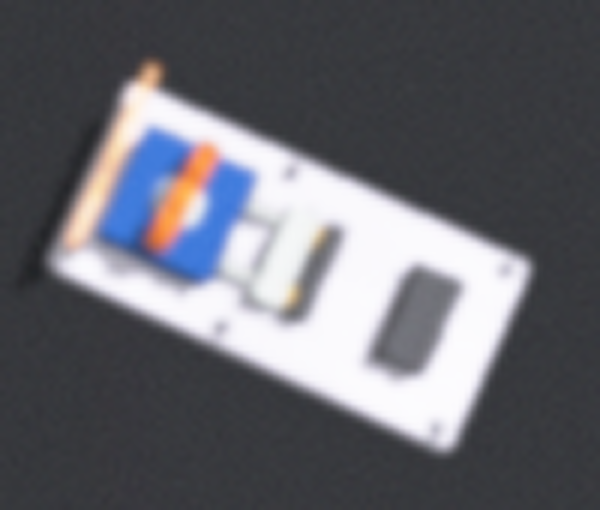

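The crops confirm it: (228,294) in the side view is the middle block, with its top at 60 mm and a footprint of about 24x36. Next I'll fit the fixture, key and block orientations.

```bash
cat >> h.py <<'E'
def plane(n,uv,z):
    c=robot.camera_info(n); f=210/np.tan(np.radians(c["vertical_fov"])/2)
    r=np.c_[(uv-[c["cx"],c["cy"]])/f,np.ones(len(uv))]@R.from_quat(c["orientation"]).as_matrix().T
    return c["xyz"]+r*((z-c["xyz"][2])/r[:,2])[:,None]
def axis(p):
    r=cv2.minAreaRect((p[:,:2]*1000).astype(np.float32)); b=cv2.boxPoints(r); e=b[1]-b[0],b[2]-b[1]
    l=max(e,key=np.linalg.norm); return np.round(r[0],1),np.round(r[1],1),np.round(np.degrees(np.arctan2(l[1],l[0]))%180,1)
E
python3 - <<'E'
from h import *
S=cv2.imread("pics/side0.png");T=cv2.imread("pics/top0.png")
d=np.load("pics/top0d.npy");P=cloud("top",d)
loc=np.zeros(d.shape,bool);loc[180:260,280:380]=1
m=(P[...,2]>.004)&(d>0)&loc
k,L,st,ce=cv2.connectedComponentsWithStats(m.astype(np.uint8)); i=1+np.argmax(st[1:,4])
print("fixture cloud",axis(P[L==i]))
g=cv2.cvtColor(T,cv2.COLOR_BGR2GRAY); m=((g>140)&loc).astype(np.uint8)
hsv=cv2.cvtColor(T,cv2.COLOR_BGR2HSV)
w=(hsv[...,1]<60)&(g>130)&loc
vu=np.argwhere(w)[:,::-1].astype(float); print("white plate",axis(plane("top",vu,.012)))
o=(cv2.inRange(hsv,(3,120,100),(20,255,255))>0)&loc
for z,a in((.09,o&(P[...,2]<.0945)),):pass
k,L,st,ce=cv2.connectedComponentsWithStats(o.astype(np.uint8))
for i in range(1,k):
    if st[i,4]>8:
        q=P[(L==i)]; vu=np.argwhere(L==i)[:,::-1].astype(float)
        p=plane("top",vu,.090); c=p.mean(0);_,V=np.linalg.eigh(np.cov((p-c)[:,:2].T)); print("orange",ce[i].round(1),st[i,4],q.mean(0).round(4),c.round(4),axis(p), np.degrees(np.arctan2(V[1,1],V[0,1]))%180)
for n,im in(("top",T),("side",S)):
    h=cv2.cvtColor(im,cv2.COLOR_BGR2HSV); gm=cv2.inRange(h,(35,50,60),(85,255,255))>0
    d=np.load(f"pics/{n}0d.npy");P=cloud(n,d)
    a=gm&(P[...,2]>.054)&(abs(P[...,0]-.557)<.035)&(abs(P[...,1]-.251)<.035)
    vu=np.argwhere(a)[:,::-1].astype(float);p=plane(n,vu,.06);c=p.mean(0);w,V=np.linalg.eigh(np.cov((p-c)[:,:2].T))
    print(n,"block",c,axis(p),np.degrees(np.arctan2(V[1,1],V[0,1]))%180,np.sqrt(w*12))
E
```

```text
fixture cloud (array([ 539.9, -147.6]), array([216.7, 109.9]), np.float32(65.1))
white plate (array([ 536.9, -145.8]), array([218.9, 105.6]), np.float32(66.4))
orange [309.6 207.5] 52 [ 0.5601 -0.0862  0.0845] [ 0.5595 -0.0858  0.09  ] (array([560. , -85.9]), array([ 7.8, 49.8]), np.float32(151.6)) 150.9017261721469
top block [0.55644595 0.24869042 0.06      ] (array([557.6, 248.8]), array([24.3, 35.4]), np.float32(137.6)) 138.77644854916016 [0.02463411 0.03564583]
side block [0.55528564 0.25558263 0.06      ] (array([554.8, 255.8]), array([26.2, 43.3]), np.float32(140.0)) 135.01834916773407 [0.025978  0.0419638]
```

```bash
cat > fit.py <<'E'
from h import *
from scipy.optimize import minimize
def box(cx,cy,sx,sy,z0,z1): return np.array([[cx+a*sx/2,cy+b*sy/2,z] for a in(-1,1) for b in(-1,1) for z in(z0,z1)])
def sil(n,boxes,p,s=8):
    m=np.zeros((420*s//4,560*s//4),np.uint8); m=np.zeros((420*4,560*4),np.uint8)
    c,si=np.cos(p[2]),np.sin(p[2])
    for b in boxes:
        w=np.c_[p[0]+c*b[:,0]-si*b[:,1],p[1]+si*b[:,0]+c*b[:,1],b[:,2]]
        q=(proj(n,w)+.5)*4-.5
        cv2.fillConvexPoly(m,np.round(cv2.convexHull(q.astype(np.float32))*16).astype(np.int32),255,shift=4)
    return cv2.resize(m,(560,420),interpolation=cv2.INTER_AREA)/255.
def fit(obs,boxes,p0):
    # obs: dict name->soft mask in [0,1]
    f=lambda p:sum(np.abs(sil(n,boxes,p)-o).sum() for n,o in obs.items())
    r=minimize(f,p0,method="Nelder-Mead",options=dict(initial_simplex=[p0,p0+[.006,0,0],p0+[0,.006,0],p0+[0,0,.08]],xatol=1e-5,fatol=.01,maxiter=300))
    return r.x,r.fun
E
python3 - <<'E'
from fit import *
ims={n:cv2.imread(f"pics/{n}0.png").astype(float) for n in("side","top")}
win={"top":(175,260,280,380),"side":(165,240,240,345)}
winb={"top":(193,222,176,204),"side":(268,318,213,243)}
def soft(n,w,green=False):
    a=ims[n]; o=np.zeros((420,560)); r0,r1,c0,c1=w
    v=a.max(2)[r0:r1,c0:c1]; lo=np.percentile(v,20); 
    o[r0:r1,c0:c1]=np.clip((v-lo-8)/(85),0,1); return o
fb=[box(0,2.5e-3,.1,.215,0,.012),box(0,.102,.09,.004,.012,.098),box(0,.065,.06,.06,.012,.05)]
bb=[box(0,0,.036,.024,0,.06)]
for names in(("top",),("side",),("top","side")):
    pf,e=fit({n:soft(n,win[n]) for n in names},fb,np.array([.537,-.148,np.radians(-24)]))
    pb,e2=fit({n:soft(n,winb[n]) for n in names},bb,np.array([.556,.250,np.radians(138)]))
    print(names,"fix",pf[:2].round(4),np.degrees(pf[2]).round(2),round(e,1),"blk",pb[:2].round(4),np.degrees(pb[2]).round(2),round(e2,1))
# overlay
for n in ims:
    im=ims[n].astype(np.uint8).copy()
    o=cv2.resize(im,None,fx=4,fy=4)
    for bx,p,col in((fb,pf,(0,0,255)),(bb,pb,(0,0,255))):
        s=cv2.resize(sil(n,bx,p),None,fx=4,fy=4); c,_=cv2.findContours((s>.5).astype(np.uint8),0,2); cv2.drawContours(o,c,-1,col,1)
    w=win[n]; cv2.imwrite(f"pics/ov_{n}.png",o[w[0]*4:w[1]*4,w[2]*4:w[3]*4])
# jaws along fixture axis: gray profile from top view depth
d=np.load("pics/top0d.npy");P=cloud("top",d)
c,s=np.cos(pf[2]),np.sin(pf[2]); q=P[...,:2]-pf[:2]; fx=c*q[...,0]+s*q[...,1]; fy=-s*q[...,0]+c*q[...,1]
for y in range(-110,115,5):
    m=(abs(fx)<.018)&(abs(fy*1000-y)<2.5)&(d>0)
    if m.any(): print(y,(P[m][:,2].mean()*1000).round(1),ims["top"][m].mean(0).round(),end=" | ")
E
```

```text
('top',) fix [ 0.5362 -0.1501] -23.46 248.1 blk [0.5579 0.2532] 135.87 30.8
('side',) fix [ 0.5383 -0.1482] -23.8 489.4 blk [0.5579 0.2502] 140.27 141.3
('top', 'side') fix [ 0.538  -0.1486] -23.87 743.8 blk [0.5578 0.2508] 140.01 180.4
-110 -0.4 [131. 122. 123.] | -105 9.4 [228. 218. 220.] | -100 10.6 [252. 249. 250.] | -95 11.7 [253. 251. 252.] | -90 10.0 [253. 251. 252.] | -85 10.8 [250. 246. 247.] | -80 16.8 [237. 228. 231.] | -75 39.0 [184. 173. 175.] | -70 38.7 [126. 119. 119.] | -65 39.2 [122. 114. 114.] | -60 39.2 [122. 115. 114.] | -55 35.1 [117. 110. 110.] | -50 16.8 [174. 164. 166.] | -45 10.9 [249. 244. 245.] | -40 11.2 [253. 250. 251.] | -35 11.0 [253. 250. 251.] | -30 11.1 [253. 250. 251.] | -25 11.1 [252. 249. 250.] | -20 11.2 [245. 239. 240.] | -15 37.9 [200. 189. 191.] | -10 38.3 [137. 131. 132.] | -5 28.8 [142. 147. 153.] | 0 37.2 [221. 226. 227.] | 5 38.7 [244. 244. 242.] | 10 37.7 [244. 244. 242.] | 15 26.3 [217. 213. 211.] | 20 18.3 [228. 220. 221.] | 25 15.9 [237. 232. 232.] | 30 17.8 [231. 220. 218.] | 35 47.3 [222. 176. 160.] | 40 48.9 [218. 132.  87.] | 45 48.5 [220. 124.  67.] | 50 50.0 [222. 137.  90.] | 55 51.1 [217. 173. 171.] | 60 79.5 [156. 174. 236.] | 65 86.5 [ 87. 160. 249.] | 70 63.4 [121. 138. 200.] | 75 50.1 [185. 130. 112.] | 80 48.9 [215. 125.  73.] | 85 49.0 [220. 124.  65.] | 90 48.8 [213. 125.  78.] | 95 22.4 [188. 150. 148.] | 100 70.4 [188. 209. 237.] | 105 28.6 [171. 195. 226.] | 110 3.4 [123. 124. 138.] |
```

```bash
python3 -c "
import cv2,numpy as np
a=cv2.imread('pics/ov_top.png');b=cv2.imread('pics/ov_side.png');h=max(a.shape[0],b.shape[0])
a,b=[cv2.copyMakeBorder(x,0,h-x.shape[0],0,0,0) for x in(a,b)];o=np.hstack([a,b]);cv2.imwrite('pics/ov.png',cv2.resize(o,(800,int(h*800/o.shape[1]))))"
```

```text
(no output)
```

View pics/ov.png

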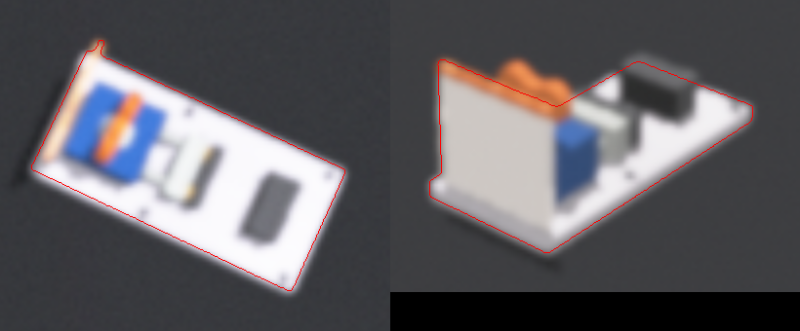

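```bash
python3 -m pendant '{"hand":[-1,-1,-1,-1,-1,-1,-1,-1,-1,-1],"xyz":[[0,0,0],[0,0,0],[0,0,0],[0,0,0],[0.0345,-0.0118,0],[0.0345,-0.0118,0],[0.0345,-0.0118,0],[0.0345,-0.0118,0],[0.0345,-0.0118,0],[0.0345,-0.0118,0]],"angular":[[0,0,-0.118],[0,0,-0.118],[0,0,-0.118],[0,0,-0.118],[0,0,0],[0,0,0],[0,0,0],[0,0,0],[0,0,0],[0,0,0]]}'
```

```text
t: 1.83
tcp_pos: [0.3044, -0.3545, 0.1815]
tcp_rot: [0.912, 0.411, 0.0, 0.0]
wrist_force: [1.2, -0.4, -0.1]
grip_width: 0.0928
```

```bash
python3 -m pendant '{"hand":[-1,-1,-1,-1,-1,-1,-1,-1,-1,-1],"xyz":[[0.0365,-0.01245,0],[0.0365,-0.01245,0],[0.0365,-0.01245,0],[0.0365,-0.01245,0],[0.0365,-0.01245,0],[0.0365,-0.01245,0],[0.0365,-0.01245,0],[0.0365,-0.01245,0],[0.0365,-0.01245,0],[0.0365,-0.01245,0]],"angular":[[0,0,0],[0,0,0],[0,0,0],[0,0,0],[0,0,0],[0,0,0],[0,0,0],[0,0,0],[0,0,0],[0,0,0]]}' && python3 -m pendant '{"hand":[-1,-1,-1,-1,-1,-1,-1,-1,-1,-1],"xyz":[[0.0365,-0.01245,0],[0.0365,-0.01245,0],[0.0365,-0.01245,0],[0.0365,-0.01245,0],[0.0365,-0.01245,0],[0.0365,-0.01245,0],[0.0365,-0.01245,0],[0,0,0.02],[0,0,0.02],[0,0,0]],"angular":[[0,0,0],[0,0,0],[0,0,0],[0,0,0],[0,0,0],[0,0,0],[0,0,0],[0,0,0],[0,0,0],[0,0,0]]}'; python3 - <<'E'
from h import *
s=robot.get_state();print(s["tcp_pos"],s["tcp_rot"],s["t"],s["wrist_force"])
p,d=robot.snapshot("side");cv2.imwrite("pics/s1.png",p[200:360,130:370].repeat(3,0).repeat(3,1))
E
```

```text
t: 2.67
tcp_pos: [0.4527, 0.002, 0.1818]
tcp_rot: [0.911, 0.411, 0.0, 0.0]
wrist_force: [0.3, 0.3, 0.6]
grip_width: 0.0932
t: 3.5
tcp_pos: [0.5533, 0.2491, 0.1364]
tcp_rot: [0.911, 0.412, -0.004, -0.0]
wrist_force: [-1.2, -0.2, -1.6]
grip_width: 0.0926
[0.55331449 0.24913491 0.13639422] [ 9.11200416e-01  4.11947377e-01 -3.61783748e-03 -2.67967796e-04] 3.5 [-1.16925646 -0.2421524  -1.61652526]
```

View pics/s1.png

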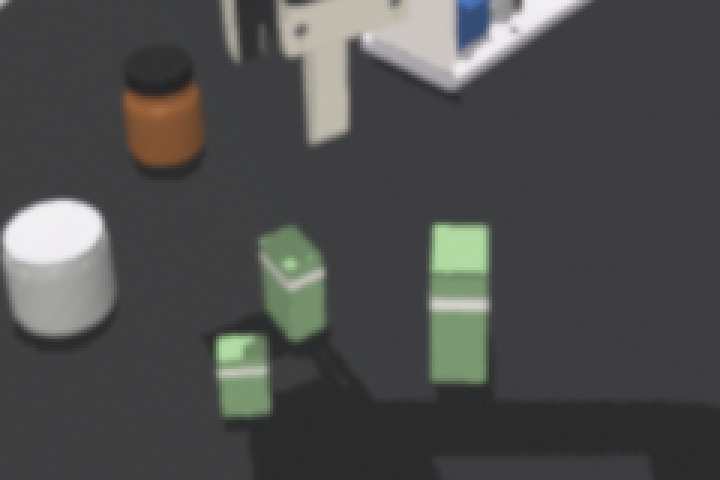

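```bash
python3 - <<'E'
from h import *
print((proj("side",[[.594,.213,.136],[.512,.286,.136],[.5533,.2491,.1364],[.557,.25,.06]])-[130,200])*3)
s=robot.get_state();print(s["tcp_pos"],s["tcp_rot"],s["t"])
E
```

```text
[[251.41261359 100.13746819]
 [333.12670749 193.87724238]
 [290.11923511 143.81578781]
 [290.68696205 242.78932346]]
[0.5538896  0.2488489  0.13852322] [ 9.11365421e-01  4.11588495e-01 -2.81567603e-03 -2.27149231e-04] 3.55
```

```bash
python3 - <<'E'
from h import *
for n in("side","top"):
    p,d=robot.snapshot(n)
    if n=="side": cv2.imwrite("pics/s2.png",p[200:360,130:370].repeat(3,0).repeat(3,1))
    else: cv2.imwrite("pics/t2.png",p[150:310,110:350].repeat(3,0).repeat(3,1)); print((proj("top",[[.594,.213,.139],[.512,.286,.139]])-[110,150])*3)
    P=cloud(n,d); 
    if n=="side":
        for px in((238,244),(208,215)): print(P[px[1],px[0]])
s=robot.get_state();print(s["tcp_pos"],s["tcp_rot"],s["t"])
E
```

```text
[0.51465637 0.28833903 0.18027457]
[0.59649719 0.22527712 0.18370403]
[[263.150382   117.51990894]
 [174.19089331 208.52205715]]
[0.55602912 0.24898813 0.14215877] [9.11568443e-01 4.11148354e-01 6.37155774e-05 1.77709331e-05] 3.65
```

View pics/s2.png

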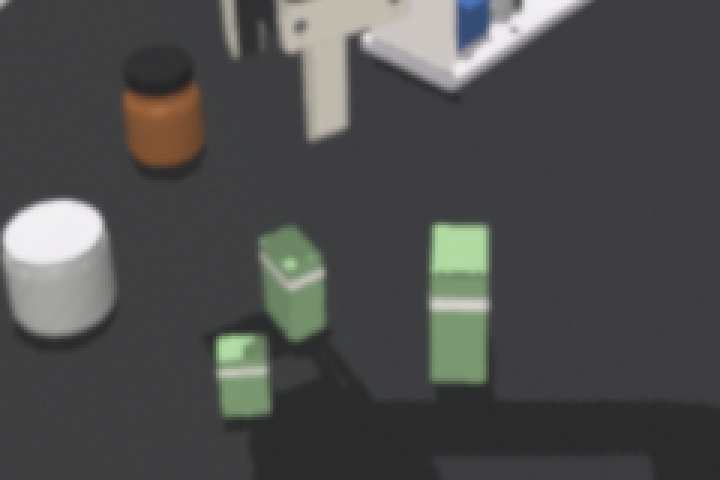

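View pics/t2.png

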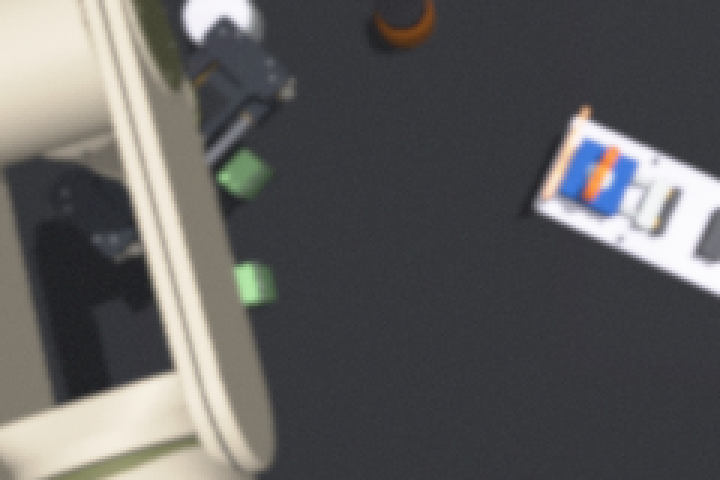

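```bash
python3 - <<'E'
from h import *
p,d=robot.snapshot("side")
P=cloud("side",d); 
for r in range(238,270,2): print(r,P[r,234:246:3,2].round(3),P[r,234:246:3,1].round(3),p[r,238])
E
```

```text
238 [0.198 0.196 0.194 0.193] [0.298 0.294 0.289 0.286] [174 186 192]
240 [0.193 0.192 0.19  0.185] [0.296 0.294 0.29  0.281] [170 181 187]
242 [0.189 0.184 0.002 0.   ] [0.296 0.288 0.05  0.046] [130 137 141]
244 [ 0.001  0.002 -0.     0.001] [0.06  0.059 0.055 0.055] [74 72 73]
246 [-0.001 -0.002 -0.001  0.002] [0.065 0.063 0.062 0.063] [65 61 61]
248 [-0.001  0.002 -0.     0.   ] [0.073 0.074 0.069 0.068] [65 63 62]
250 [-0.003 -0.001  0.     0.001] [0.077 0.078 0.077 0.076] [64 61 61]
252 [ 0.002 -0.     0.001  0.001] [0.09  0.085 0.085 0.084] [65 61 61]
254 [ 0. -0. -0. -0.] [0.095 0.092 0.091 0.088] [65 62 62]
256 [-0.     0.001 -0.001  0.   ] [0.101 0.1   0.097 0.096] [64 62 61]
258 [ 0.002 -0.003  0.001 -0.001] [0.111 0.103 0.106 0.101] [65 62 61]
260 [0.002 0.001 0.    0.   ] [0.118 0.114 0.111 0.109] [66 63 62]
262 [ 0.002 -0.001  0.001 -0.001] [0.124 0.118 0.119 0.114] [65 62 61]
264 [-0.001 -0.001  0.002  0.003] [0.127 0.125 0.126 0.126] [64 61 61]
266 [ 0.003  0.001  0.001 -0.   ] [0.138 0.134 0.132 0.129] [65 62 62]
268 [-0.     0.001  0.001  0.001] [0.14  0.141 0.138 0.136] [65 62 62]
```

```bash
python3 - <<'E'
from h import *
p,d=robot.snapshot("side")
P=cloud("side",d); 
for r in range(150,246,6): print(r,P[r,238].round(3),P[r,205].round(3),P[r,222].round(3))
cv2.imwrite("pics/s3.png",cv2.resize(p[60:300,130:400],None,fx=2.5,fy=2.5))
p,d=robot.snapshot("top");P=cloud("top",d)
for r in range(170,235,5): print(r,[P[r,c].round(3).tolist() for c in (140,150,160,180,195)])
E
```

```text
150 [0.517 0.265 0.34 ] [0.556 0.298 0.349] [0.535 0.284 0.346]
156 [0.516 0.266 0.331] [0.571 0.268 0.324] [0.534 0.287 0.337]
162 [0.517 0.266 0.32 ] [0.573 0.267 0.313] [0.535 0.286 0.327]
168 [0.518 0.265 0.309] [0.575 0.263 0.3  ] [0.535 0.286 0.317]
174 [0.515 0.272 0.303] [0.596 0.224 0.266] [0.535 0.288 0.308]
180 [0.505 0.299 0.307] [0.574 0.27  0.282] [0.527 0.307 0.308]
186 [0.498 0.316 0.307] [0.598 0.224 0.242] [0.52  0.324 0.308]
192 [0.496 0.322 0.301] [0.6   0.223 0.229] [0.517 0.332 0.303]
198 [0.497 0.321 0.29 ] [0.601 0.222 0.217] [0.519 0.33  0.291]
204 [0.5   0.315 0.275] [0.602 0.222 0.204] [0.52  0.33  0.281]
210 [0.5   0.317 0.266] [0.605 0.218 0.189] [0.52 0.33 0.27]
216 [0.511 0.292 0.238] [ 0.734 -0.032 -0.   ] [ 0.692 -0.042  0.001]
222 [0.511 0.293 0.227] [ 0.721 -0.002  0.002] [ 0.681 -0.015  0.002]
228 [0.511 0.293 0.216] [0.711 0.02  0.001] [ 0.673  0.004 -0.001]
234 [0.512 0.293 0.204] [ 0.701  0.041 -0.001] [0.661 0.033 0.002]
240 [0.513 0.292 0.191] [0.69  0.065 0.001] [ 0.654  0.051 -0.001]
170 [[0.55, 0.203, 0.598], [0.548, 0.185, 0.609], [0.553, 
[... 780 characters left out ...]
3, 0.304, 0.303], [0.517, 0.24, 0.431], [0.497, 0.166, 0.615], [0.566, 0.292, 0.001], [0.561, 0.235, 0.058]]
210 [[0.519, 0.302, 0.304], [0.521, 0.286, 0.288], [0.49, 0.165, 0.617], [0.5, 0.16, 0.523], [0.55, 0.24, 0.032]]
215 [[0.508, 0.301, 0.307], [0.51, 0.286, 0.287], [0.482, 0.164, 0.617], [0.49, 0.157, 0.536], [0.538, 0.246, -0.001]]
220 [[0.497, 0.3, 0.308], [0.497, 0.279, 0.306], [0.475, 0.164, 0.617], [0.482, 0.154, 0.545], [0.523, 0.245, 0.0]]
225 [[0.486, 0.299, 0.307], [0.486, 0.277, 0.309], [0.468, 0.164, 0.617], [0.473, 0.151, 0.555], [0.508, 0.245, -0.003]]
230 [[0.489, 0.405, -0.001], [0.476, 0.276, 0.309], [0.461, 0.163, 0.617], [0.465, 0.149, 0.563], [0.494, 0.245, -0.004]]
```

View pics/s3.png

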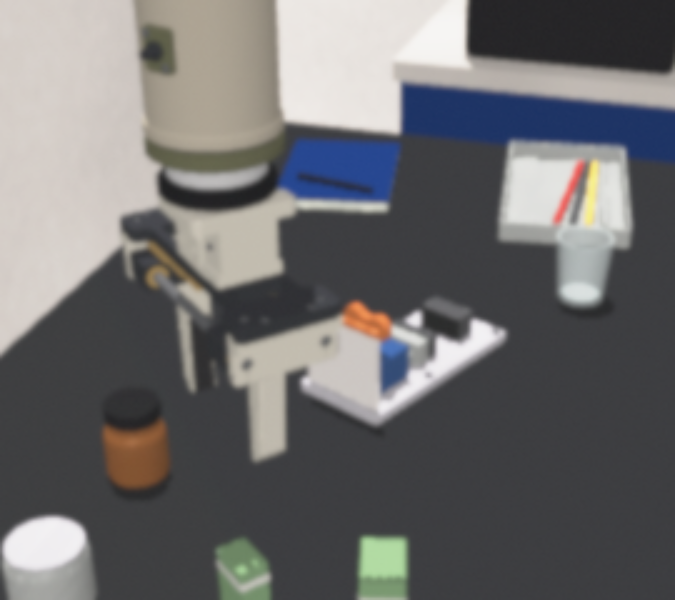

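```bash
python3 - <<'E'
from h import *
d=np.load("pics/side0d.npy");P=cloud("side",d);S=cv2.imread("pics/side0.png")
y=np.array([np.cos(np.radians(-68.5)),np.sin(np.radians(-68.5)),0]);t=np.array([.22026,-.55812,.1814])
for z in(0,.04): print(proj("side",[t+y*.055+[0,0,z],t-y*.055+[0,0,z]]))
q=P[(abs(P[...,0]-.22)<.12)&(abs(P[...,1]+.558)<.12)&(P[...,2]>.02)]
print(q[:,2].min(),np.percentile(q[:,2],[0,1,5]))
cv2.imwrite("pics/s0c.png",cv2.resize(S[0:150,380:540],None,fx=4,fy=4))
s=robot.get_state();print(s["qpos"],s["tcp_pos"],s["wrist_force"],s["t"])
# two-link FK estimate: z drop vs qpos between two readings
E
```

```text
[[429.13084672  93.01623001]
 [442.5537838  105.37083264]]
[[431.29570548  79.96298166]
 [445.07412936  91.59840046]]
0.216964636787777 [0.21696464 0.22314009 0.2393237 ]
[ 3.36579560e-01  1.73895661e-01  1.50970560e+00 -3.87999376e-06
  1.45510846e+00  1.06029296e+00] [0.55698186 0.24912602 0.14347561] [ 0.14872862  0.15050029 -0.10557872] 3.8
```

View pics/s0c.png

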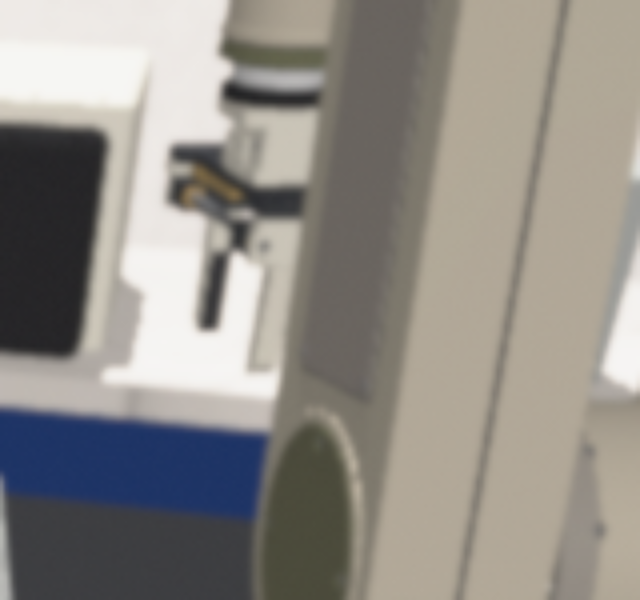

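```bash
python3 -m pendant '{"hand":[-1,-1,-1,-1,-1,-1,-1,-1,-1,-1],"xyz":[[0,0,0.02],[0,0,0.02],[0,0,0.02],[0,0,0.02],[0,0,0.015],[0,0,0.012],[0,0,0],[0,0,0],[0,0,0],[0,0,0]],"angular":[[0,0,0],[0,0,0],[0,0,0],[0,0,0],[0,0,0],[0,0,0],[0,0,0],[0,0,0],[0,0,0],[0,0,0]]}'; python3 - <<'E'
from h import *
p,d=robot.snapshot("side");cv2.imwrite("pics/s4.png",p[200:360,130:370].repeat(3,0).repeat(3,1))
s=robot.get_state();print(s["tcp_pos"],s["wrist_force"],s["t"])
E
```

```text
t: 4.63
tcp_pos: [0.5573, 0.2496, 0.0363]
tcp_rot: [0.912, 0.411, 0.001, 0.0]
wrist_force: [0.2, 0.4, 0.6]
grip_width: 0.0933
[0.55719241 0.24962057 0.03617911] [-0.53153831 -0.44245939  0.26679838] 4.6833
```

View pics/s4.png

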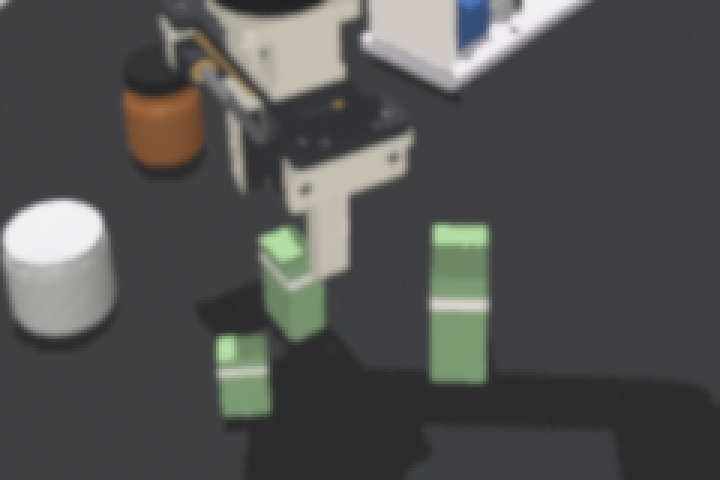

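```bash
python3 -m pendant '{"hand":[0.6,0.6,0.6,0.6,0.6,0.6,0.6,0.6,0.6,0.6],"xyz":[[0,0,0],[0,0,0],[0,0,0],[0,0,0],[0,0,0],[0,0,0],[0,0,0],[0,0,0],[0,0,0],[0,0,0]],"angular":[[0,0,0],[0,0,0],[0,0,0],[0,0,0],[0,0,0],[0,0,0],[0,0,0],[0,0,0],[0,0,0],[0,0,0]]}'; python3 - <<'E'
from h import *
p,d=robot.snapshot("side");cv2.imwrite("pics/s5.png",p[200:360,130:370].repeat(3,0).repeat(3,1))
s=robot.get_state();print(s["tcp_pos"],s["wrist_force"],s["t"],s["grip_width"])
E
```

```text
t: 5.52
tcp_pos: [0.5559, 0.2492, 0.0344]
tcp_rot: [0.912, 0.411, -0.0, -0.0]
wrist_force: [-0.2, 0.3, 0.9]
grip_width: 0.0309
[0.55593402 0.24921798 0.03443733] [ 0.82835709 -0.61985584  0.93980817] 5.5667 0.0269164428099031
```

View pics/s5.png

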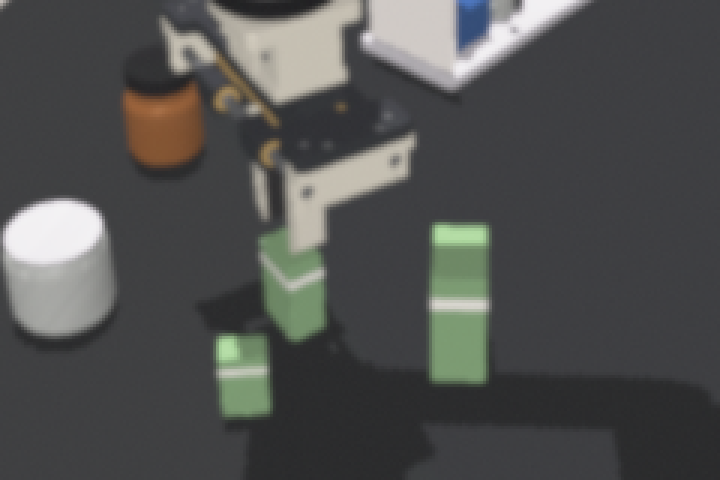

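```bash
python3 - <<'E'
from h import *
p,d=robot.snapshot("side");P=cloud("side",d)
for r in range(266,286,2): print(r,[(P[r,c]*1000).round(0).astype(int).tolist() for c in range(224,242,3)])
y=np.array([.749,-.663,0]);x=np.array([.663,.749,0])
q=P[262:285,222:242].reshape(-1,3);q=q[(q[:,2]>.066)&(np.hypot(q[:,0]-.556,q[:,1]-.249)<.05)]
u=(q-[.556,.2492,0])@np.c_[x,y]
back=u[:,1]<-.025
print("n",back.sum(),"x range",np.percentile(u[back,0],[2,50,98]),"y",np.percentile(u[back,1],[2,50,98]),"zmin",np.percentile(q[back,2],[0,2,5]))
s=robot.get_state();print(s["tcp_pos"],s["grip_width"])
E
```

```text
266 [[565, 242, 87], [517, 332, 166], [513, 331, 167], [510, 324, 163], [506, 321, 161], [503, 317, 159]]
268 [[565, 241, 82], [519, 328, 159], [513, 331, 163], [509, 327, 161], [506, 323, 159], [578, 138, 0]]
270 [[565, 242, 78], [545, 272, 106], [513, 331, 159], [535, 270, 107], [532, 263, 102], [575, 146, 2]]
272 [[603, 161, 2], [545, 272, 101], [539, 274, 104], [535, 270, 102], [532, 263, 97], [573, 151, 0]]
274 [[602, 163, -2], [545, 273, 97], [539, 275, 100], [535, 269, 97], [532, 264, 94], [572, 155, -1]]
276 [[567, 240, 61], [546, 272, 92], [539, 274, 95], [535, 270, 93], [532, 264, 89], [569, 163, 1]]
278 [[566, 243, 60], [547, 271, 87], [540, 274, 90], [536, 269, 87], [531, 266, 86], [567, 168, -1]]
280 [[564, 248, 59], [547, 271, 82], [540, 273, 85], [536, 269, 83], [570, 176, 0], [564, 174, 0]]
282 [[561, 254, 60], [547, 271, 76], [544, 266, 73], [544, 252, 63], [568, 182, 0], [562, 181, 0]]
284 [[558, 261, 61], [554, 258, 60], [546, 260, 64], [542, 257, 62], [538, 253, 59], [559, 188, 1]]
n 107 x range [-0.00684467  0.0018705   0.01057608] y [-0.03092515 -0.02851646 -0.02582052] zmin [0.08067684 0.08158128 0.08219472]
[0.55595914 0.24922008 0.03442756] 0.022860638186223508
```

The hand closed past 36 mm on nothing, and the depth image puts the fingertips at z≈0.075 while tcp_pos reads 0.034. The real tip is therefore about 40 mm above the reported TCP, so I'll use the visual heights (tip = tcp_z + 0.040).

```bash
python3 -m pendant '{"hand":[-1,-1,-1,-1,-1,-1,-1,-1,-1,-1],"xyz":[[0,0,0],[0,0,0],[0,0,0],[0,0,0],[0,0,0],[0,0,0],[0,0,0.01],[0,0,0.012],[0,0,0.012],[0,0,0.008]],"angular":[[0,0,0],[0,0,0],[0,0,0],[0,0,0],[0,0,0],[0,0,0],[0,0,0],[0,0,0],[0,0,0],[0,0,0]]}'; python3 - <<'E'
from h import *
p,d=robot.snapshot("side");cv2.imwrite("pics/s6.png",p[200:360,130:370].repeat(3,0).repeat(3,1))
s=robot.get_state();print(s["tcp_pos"],s["wrist_force"],s["t"],s["grip_width"])
E
```

```text
t: 6.45
tcp_pos: [0.5544, 0.2487, -0.0105]
tcp_rot: [0.911, 0.411, -0.002, -0.0]
wrist_force: [-0.6, -0.9, -0.3]
grip_width: 0.0852
[ 0.5532671   0.24825256 -0.01201658] [-1.07411846 -0.70485338 -1.61669249] 6.5 0.0892145917141485
```

View pics/s6.png

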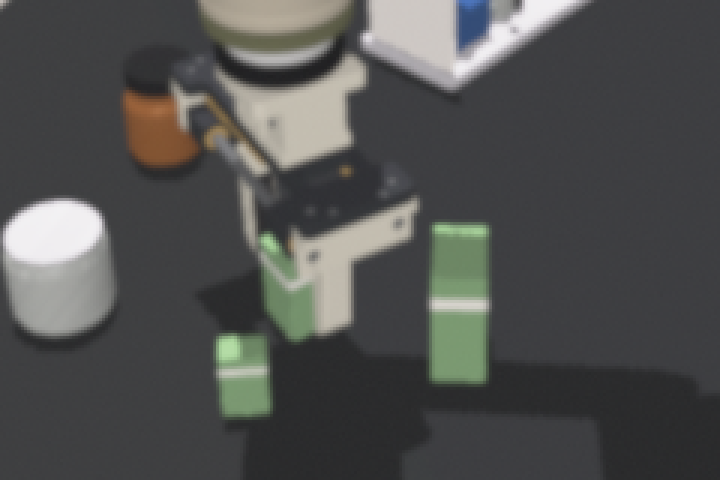

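The fingers straddle the middle block at crop (290,290), so I'll close.

```bash
python3 -m pendant '{"hand":[1,1,1,1,1,1,1,1,1,1],"xyz":[[0,0,0],[0,0,0],[0,0,0],[0,0,0],[0,0,0],[0,0,0],[0,0,0],[0,0,0],[0,0,0],[0,0,0]],"angular":[[0,0,0],[0,0,0],[0,0,0],[0,0,0],[0,0,0],[0,0,0],[0,0,0],[0,0,0],[0,0,0],[0,0,0]]}'; python3 - <<'E'
from h import *
s=robot.get_state();print(s["tcp_pos"],s["tcp_rot"],s["wrist_force"],s["t"],s["grip_width"])
E
```

```text
t: 7.33
tcp_pos: [0.556, 0.2493, -0.0075]
tcp_rot: [0.911, 0.411, 0.0, -0.0]
wrist_force: [-0.5, 0.6, 0.1]
grip_width: 0.0358
[ 0.55601285  0.24929128 -0.0074596 ] [ 9.11488316e-01  4.11325956e-01  8.61250570e-05 -9.11024890e-06] [-0.46700389  0.64259905  0.11034615] 7.3333 0.03580086644422906
```

```bash
python3 -m pendant '{"hand":[1,1,1,1,1,1,1,1,1,1],"xyz":[[0,0,-0.02],[0,0,-0.03],[0,0,-0.03],[0,0,-0.03],[0,0,-0.0275],[0,0,0],[0,0,0],[0,0,0],[-0.0336,0.012,0],[-0.0336,0.012,0]],"angular":[[0,0,0],[0,0,0],[0,0,0],[0,0,0],[0,0,0],[0,0,-0.102],[0,0,-0.102],[0,0,-0.103],[0,0,0],[0,0,0]]}' && python3 -m pendant '{"hand":[1,1,1,1,1,1,1,1,1,1],"xyz":[[-0.0336,0.012,0],[-0.0336,0.012,0],[-0.0336,0.012,0],[-0.0336,0.012,0],[-0.0336,0.012,0],[-0.0336,0.012,0],[-0.0336,0.012,0],[-0.0336,0.012,0],[-0.0336,0.012,0],[-0.0336,0.012,0]],"angular":[[0,0,0],[0,0,0],[0,0,0],[0,0,0],[0,0,0],[0,0,0],[0,0,0],[0,0,0],[0,0,0],[0,0,0]]}' && python3 -m pendant '{"hand":[1,1,1,1,1,1,1,1,1,1],"xyz":[[0,0,0],[0,0,0],[0,0,0],[0,0,0],[0,0,0],[0,0,0],[0,0,0],[0,0,0],[0,0,0],[0,0,0]],"angular":[[0,0,0],[0,0,0],[0,0,0],[0,0,0],[0,0,0],[0,0,0],[0,0,0],[0,0,0],[0,0,0],[0,0,0]]}'; python3 - <<'E'
from h import *
s=robot.get_state();print(s["tcp_pos"],s["tcp_rot"],s["wrist_force"],s["t"],s["grip_width"])
for n in("side","top"):
    p,d=robot.snapshot(n);np.save(f"pics/{n}7.npy",d);cv2.imwrite(f"pics/{n}7.png",p)
    w=(100,250,220,400) if n=="side" else (150,270,260,400)
    cv2.imwrite(f"pics/{n}7c.png",cv2.resize(p[w[0]:w[1],w[2]:w[3]],None,fx=4,fy=4))
    if n=="side": print([(r["location"],r["score"]) for r in robot.landmark_of(n,"block")])
E
```

```text
t: 8.17
tcp_pos: [0.5503, 0.1786, 0.1296]
tcp_rot: [0.837, 0.548, -0.0, -0.0]
wrist_force: [0.7, -0.5, -0.8]
grip_width: 0.0361
t: 9.0
tcp_pos: [0.5242, -0.1795, 0.1299]
tcp_rot: [0.838, 0.546, 0.0, 0.0]
wrist_force: [0.3, 0.1, -0.9]
grip_width: 0.036
t: 9.83
tcp_pos: [0.5248, -0.1776, 0.13]
tcp_rot: [0.838, 0.546, 0.0, 0.0]
wrist_force: [-0.5, 0.6, -1.3]
grip_width: 0.0361
[ 0.52478871 -0.17758504  0.12997808] [8.37808903e-01 5.45963589e-01 2.50902660e-05 2.05492517e-05] [-0.52330278  0.55848564 -1.32941535] 9.8333 0.03605021681889035
[([0.5548, 0.3354, -0.0009], 0.93), ([0.5235, -0.1754, 0.1399], 0.8), ([0.4431, 0.2472, 0.0029], 0.65)]
```

View pics/side7c.png

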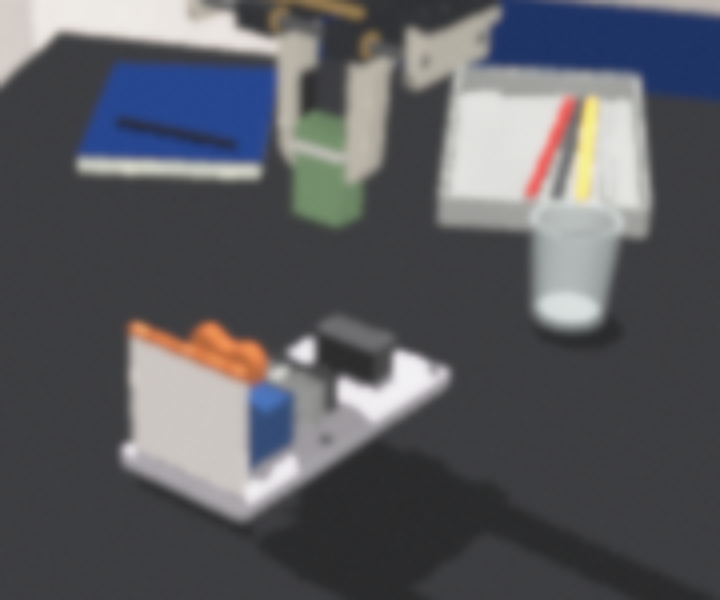

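View pics/top7c.png

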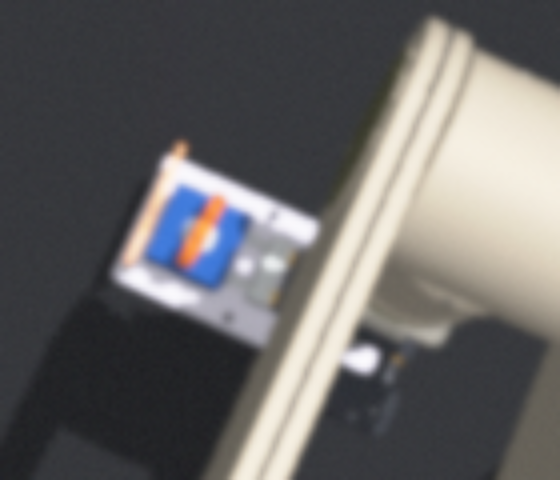

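```bash
python3 - <<'E'
from h import *
y=np.array([.4035,.915,0]);x=np.array([.915,-.4035,0]);O=np.array([.5383,-.1482,0])
d=np.load("pics/side0d.npy");P=cloud("side",d);S=cv2.imread("pics/side0.png").astype(int)
def fr(P): return np.stack([(P-O)@x,(P-O)@y,P[...,2]],-1)*1000
F=fr(P); g=S.max(2)
m=(abs(F[...,0])<27)&(F[...,1]>-90)&(F[...,1]<-30)&(F[...,2]>16)&(F[...,2]<48)
q=F[m]; t=q[:,2]>38
print("jaw top y", np.percentile(q[t,1],[2,10,50,90,98]),"x",np.percentile(q[t,0],[2,50,98]), "z",np.median(q[t,2]))
f=(q[:,2]<33)&(q[:,2]>18);print("jaw face y",np.percentile(q[f,1],[5,25,50,75,95]),f.sum(),"x",np.percentile(q[f,0],[5,95]))
d=np.load("pics/side7.npy");P=cloud("side",d);I=cv2.imread("pics/side7.png");F=fr(P)
gm=cv2.inRange(cv2.cvtColor(I,cv2.COLOR_BGR2HSV),(35,50,40),(85,255,255))>0
gm[200:]=0; q=F[gm&(d>0)]; print("block pts",len(q))
c,vals=np.histogram(q[:,1],bins=np.arange(-60,0,2));print(list(zip(vals[:-1],c)))
v=(q[:,2]<175); print("y",np.percentile(q[v,1],[5,25,50,75,95]),"x",np.percentile(q[v,0],[2,50,98]),"z",np.percentile(q[:,2],[1,99]))
fit=np.polyfit(q[v&(q[:,0]>-14),0],q[v&(q[:,0]>-14),1],1);print("front face slope/intercept",fit)
T=fr(np.array([.5248,-.1776,.13]));print("tcp in fixture",T)
# moving jaw top from top cam
d=np.load("pics/top0d.npy");P=cloud("top",d);O=np.array([.5365,-.1498,0]);F=fr(P);
for lo,hi in((-90,-30),(-30,20)):
    m=(abs(F[...,0])<20)&(F[...,1]>lo)&(F[...,1]<hi)&(F[...,2]>34);print("top cam high pts y",np.percentile(F[m][:,1],[1,5,95,99]))
E
```

```text
jaw top y [-76.44927765 -73.09259821 -61.82546762 -51.90638229 -49.68323303] x [-25.27388766  -1.49131365  21.16059027] z 39.63838795076357
jaw face y [-69.38171462 -54.18144739 -51.39661516 -49.65552568 -47.94148998] 92 x [-26.1824479   21.45434701]
block pts 288
[(np.int64(-60), np.int64(0)), (np.int64(-58), np.int64(0)), (np.int64(-56), np.int64(0)), (np.int64(-54), np.int64(0)), (np.int64(-52), np.int64(0)), (np.int64(-50), np.int64(0)), (np.int64(-48), np.int64(0)), (np.int64(-46), np.int64(0)), (np.int64(-44), np.int64(0)), (np.int64(-42), np.int64(0)), (np.int64(-40), np.int64(5)), (np.int64(-38), np.int64(6)), (np.int64(-36), np.int64(3)), (np.int64(-34), np.int64(11)), (np.int64(-32), np.int64(6)), (np.int64(-30), np.int64(7)), (np.int64(-28), np.int64(10)), (np.int64(-26), np.int64(10)), (np.int64(-24), np.int64(9)), (np.int64(-22), np.int64(40)), (np.int64(-20), np.int64(82)), (np.int64(-18), np.int64(68)), (np.int64(-16), np.int64(16)), (np.int64(-14), np.int64(3)), (np.int64(-12), np.int64(0)), (np.int64(-10), np.int64(0)), (np.int64(-8), np.int64(0)), (np.int64(-6), np.int64(0)), (np.int64(-4), np.int64(0))]
y [-246.16028549  -21.71319594  -19.09564337  -17.61549335  -15.51526268] x [-19.63708825  -5.47249386 221.70293133] z [  0.24996615 198.77830523]
front face slope/intercept [ -1.17921008 -18.19684873]
tcp in fixture [ -0.4896  -32.34825 130.     ]
top cam high pts y [-75.49638465 -74.16170113 -51.17281609 -50.3491762 ]
top cam high pts y [-13.54334756 -12.66599618  15.09334709  15.99355344]
```

```bash
python3 -m pendant '{"hand":[1,1,1,1,1,1,1,1,1,1],"xyz":[[-0.0015,0,0.02],[0,0,0.022],[0,0,0.022],[0,0,0.022],[0,0,0.02],[0,0,0.009],[0,0,0.005],[0,0,0.002],[0,0,0],[0,0,0]],"angular":[[0,0,0],[0,0,0],[0,0,0],[0,0,0],[0,0,0],[0,0,0],[0,0,0],[0,0,0],[0,0,0],[0,0,0]]}';  python3 - <<'E'
from h import *
s=robot.get_state();print(s["tcp_pos"],s["wrist_force"],s["t"],s["grip_width"])
for n in("side",):
    p,d=robot.snapshot(n);cv2.imwrite(f"pics/{n}8.png",p)
    w=(100,250,220,400)
    cv2.imwrite(f"pics/{n}8c.png",cv2.resize(p[w[0]:w[1],w[2]:w[3]],None,fx=4,fy=4))
s=robot.get_state();print(s["tcp_pos"],s["wrist_force"],s["t"],s["grip_width"])
E
```

```text
t: 10.82
tcp_pos: [0.5251, -0.1796, 0.0093]
tcp_rot: [0.838, 0.546, 0.001, 0.001]
wrist_force: [0.4, -0.5, -1.8]
grip_width: 0.0361
[ 0.52514871 -0.17959641  0.00930286] [ 0.39153098 -0.54212757 -1.7896475 ] 10.8167 0.03608715685967949
[ 0.52523923 -0.17961661  0.00944014] [ 0.76594542  0.95002949 -1.66447138] 10.8667 0.036202259178409434
```

View pics/side8c.png

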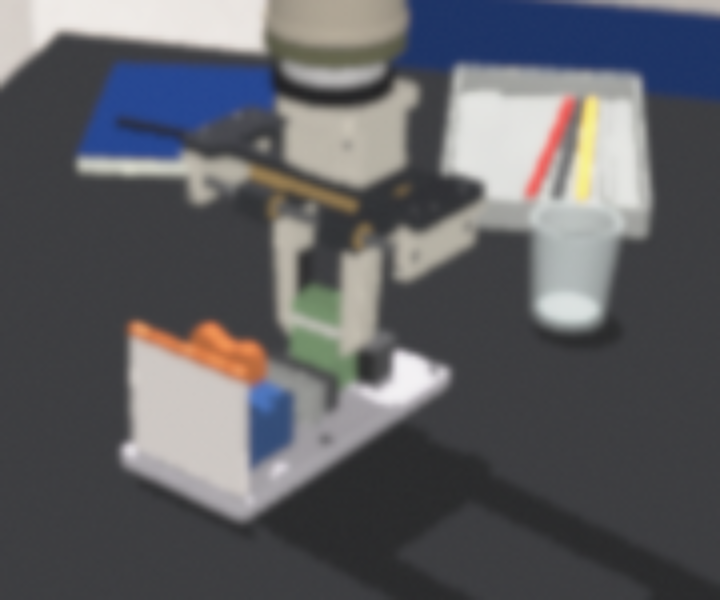

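```bash
python3 -m pendant '{"hand":[1,1,1,1,1,1,1,1,1,1],"xyz":[[0,0,0.001],[0,0,0.001],[0,0,0.0005],[0,0,0.0005],[0,0,0.0005],[0,0,0],[0,0,0],[0,0,0],[0,0,0],[0,0,0]],"angular":[[0,0,0],[0,0,0],[0,0,0],[0,0,0],[0,0,0],[0,0,0],[0,0,0],[0,0,0],[0,0,0],[0,0,0]]}'
```

```text
t: 11.7
tcp_pos: [0.5242, -0.1791, 0.0045]
tcp_rot: [0.838, 0.546, 0.0, 0.0]
wrist_force: [-1.0, 0.5, 0.4]
grip_width: 0.0363
```

```bash
python3 -m pendant '{"hand":[-0.3,-0.3,-0.3,-0.3,-0.3,-0.3,-0.3,-0.3,-0.3,-0.3],"xyz":[[0,0,0],[0,0,0],[0,0,0],[0,0,0],[0,0,0],[0,0,0],[0,0,0],[0,0,-0.01],[0,0,-0.02],[0,0,-0.03]],"angular":[[0,0,0],[0,0,0],[0,0,0],[0,0,0],[0,0,0],[0,0,0],[0,0,0],[0,0,0],[0,0,0],[0,0,0]]}';  python3 - <<'E'
from h import *
p,d=robot.snapshot("side");cv2.imwrite("pics/side9.png",p);np.save("pics/side9.npy",d)
w=(100,250,220,400)
cv2.imwrite(f"pics/side9c.png",cv2.resize(p[w[0]:w[1],w[2]:w[3]],None,fx=4,fy=4))
print([(r["location"],r["score"]) for r in robot.landmark_of("side","block")])
print([(r["location"],r["score"]) for r in robot.landmark_of("side","key_grip")])
E
```

```text
t: 12.53
tcp_pos: [0.5218, -0.1781, 0.0628]
tcp_rot: [0.838, 0.546, -0.002, -0.002]
wrist_force: [-0.3, 0.4, -0.1]
grip_width: 0.0607
[([0.446, 0.2474, -0.0003], 0.9), ([0.5521, 0.3322, 0.0039], 0.64), ([0.5237, -0.1763, 0.0144], 0.62)]
[([0.5601, -0.0911, 0.0752], 0.59)]
```

View pics/side9c.png

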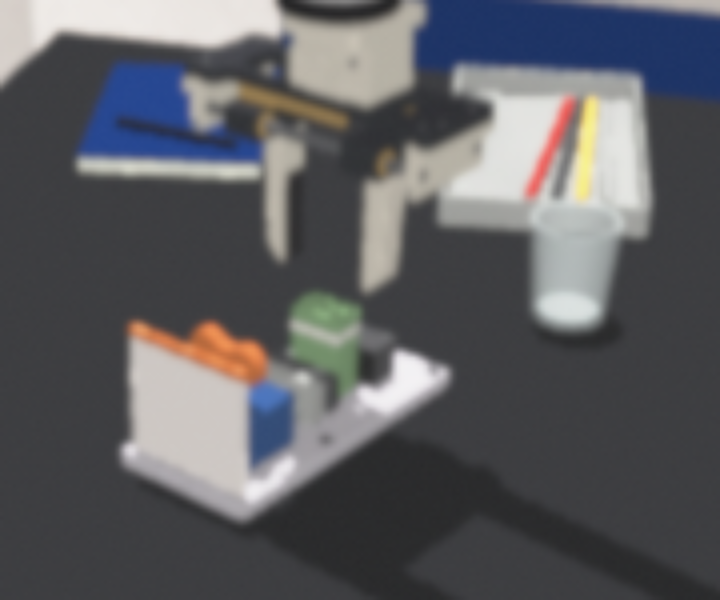

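```bash
python3 - <<'E'
from fit import *
T=cv2.imread("pics/top0.png").astype(float)
lab=T[...,2]-T[...,0]  # R-B
print(lab[197:220,299:322].astype(int))
w=np.zeros((420,560));w[198:219,303:319]=np.clip((lab[198:219,303:319]+20)/170,0,1)
bx=[box(0,0,.058,.010,.064,.090)]
for th in(-25,-30,-35):
    p,e=fit({"top":w},bx,np.array([.562,-.088,np.radians(th)]));print(p[:2].round(4),np.degrees(p[2]).round(1),e)
# housing: blue
b=T[...,0]-T[...,2]
hb=np.zeros((420,560));hb[190:225,290:330]=np.clip(b[190:225,290:330]/110,0,1)
hb=np.maximum(hb,w)
p2,e=fit({"top":hb},[box(0,0,.06,.06,.03,.05)],np.array([.562,-.088,np.radians(-24)]));print("housing",p2[:2].round(4),np.degrees(p2[2]).round(1),e)
o=cv2.resize(T.astype(np.uint8),None,fx=8,fy=8,interpolation=2)
for bb,pp,c in((bx,p,(0,255,0)),([box(0,0,.06,.06,.03,.05)],p2,(0,255,255))):
    s=cv2.resize(sil("top",bb,pp),None,fx=8,fy=8);cn,_=cv2.findContours((s>.5).astype(np.uint8),0,2);cv2.drawContours(o,cn,-1,c,1)
cv2.imwrite("pics/key.png",o[1440:1840,2240:2720])
E
```

```text
[[  58   40   22    6  -26  -80 -119 -117  -98  -76  -50  -24  -12   -5
     0    3    1   -1   -3   -5   -6   -8   -9]
 [  60   42   24   -4  -61 -115 -146 -148 -140 -127 -105  -75  -44  -10
    17   33   20    5   -1   -2   -4   -4   -6]
 [  65   50   23  -36  -97 -139 -153 -156 -153 -150 -140 -119  -72    2
    75  104   77   24    2   -2   -3   -3   -4]
 [  67   48   -3  -70 -126 -151 -154 -156 -155 -154 -148 -114  -37   61
   131  159  118   44   -1   -6   -5   -4   -3]
 [  66   28  -38 -102 -143 -154 -154 -155 -155 -151 -129  -67   31  118
   163  166  112   27  -30  -31  -17  -10   -5]
 [  56   -3  -72 -126 -151 -155 -155 -153 -149 -134  -94  -12   89  157
   173  143   68  -32  -92  -88  -64  -40  -22]
 [  32  -36 -102 -143 -154 -154 -151 -147 -127  -96  -41   43  133  177
   161  105   10  -89 -136 -136 -119  -99  -72]
 [   5  -67 -125 -152 -156 -152 -143 -122  -91  -43   25  109  163  175
   133   56  -49 -124 -151 -152 -150 -138 -110]
 [ -27  -96 -140 -152 -156 -149 -127  -91  -51    7   93  153  175  158
    95   -4  -96 -144 -155 -154 -156 -146 -112]
 [ -59 -118 -150 -15
[... 1136 characters left out ...]
55 -154 -152 -132  -79  -26   -7   -3   -3]
 [ -39  -55  -66  -67  -46   -2   41   47    9  -57 -118 -149 -156 -154
  -155 -154 -147 -114  -59  -16   -5   -4   -4]
 [ -17  -22  -31  -39  -44  -39  -31  -39  -68 -111 -144 -154 -155 -155
  -156 -153 -136  -92  -39  -11   -5   -3   -6]
 [ -11  -13  -15  -20  -28  -38  -54  -74 -101 -127 -145 -150 -154 -155
  -156 -151 -123  -73  -25   -8   -5   -4   -7]
 [  -9   -9  -11  -12  -16  -20  -29  -49  -73  -99 -121 -133 -146 -152
  -152 -143 -105  -53  -18   -6   -5   -5   -6]]
[ 0.5637 -0.0888] -29.0 22.32156862745098
[ 0.5635 -0.0885] -28.5 21.95686274509804
[ 0.5629 -0.0882] -29.1 22.07450980392157
housing [ 0.5611 -0.0883] -23.5 133.2584670231729
```

View pics/key.png

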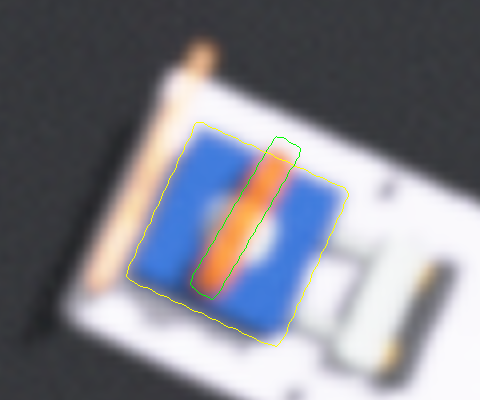

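```bash
python3 -m pendant '{"hand":[0.5,0.5,0.5,0.5,0.5,0.5,0.5,0.5,0.5,0.5],"xyz":[[0,0,-0.02],[0.0245,-0.0005,0],[0.0245,-0.0005,0],[0.0245,-0.0005,0],[0.0245,-0.0005,0],[0,0,0],[0,0,0],[0,0,0],[0,0,0],[0,0,0]],"angular":[[0,0,0],[0,0,0],[0,0,0],[0,0,0],[0,0,0],[0,0,-0.12],[0,0,-0.12],[0,0,-0.12],[0,0,-0.12],[0,0,-0.12]]}' && python3 -m pendant '{"hand":[0.5,0.5,0.5,0.5,0.5,0.5,0.5,0.5,0.5,0.5],"xyz":[[0,0,0],[0,0,0],[0,0,0],[0,0,0],[0,0,0],[0,0,0],[0,0,0],[0,0,0],[0,0,0],[0,0,0]],"angular":[[0,0,-0.11],[0,0,-0.11],[0,0,-0.11],[0,0,-0.11],[0,0,-0.11],[0,0,-0.11],[0,0,-0.11],[0,0,-0.113],[0,0,0],[0,0,0]]}'
python3 - <<'E'
from h import *
s=robot.get_state();t=s["tcp_pos"];print(t,s["tcp_rot"],s["wrist_force"],s["moment"],s["t"],s["grip_width"])
M=R.from_quat(s["tcp_rot"]).as_matrix();print("yaw y",np.degrees(np.arctan2(M[1,1],M[0,1])))
for n in("side","top"):
    p,d=robot.snapshot(n);np.save(f"pics/{n}10.npy",d);cv2.imwrite(f"pics/{n}10.png",p)
    w=(100,250,220,400) if n=="side" else (160,260,270,390)
    cv2.imwrite(f"pics/{n}10c.png",cv2.resize(p[w[0]:w[1],w[2]:w[3]],None,fx=4,fy=4))
E
```

```text
t: 13.52
tcp_pos: [0.5612, -0.0884, 0.0836]
tcp_rot: [0.637, 0.771, -0.0, -0.001]
wrist_force: [-0.0, 0.3, 0.0]
grip_width: 0.0231
t: 14.35
tcp_pos: [0.5614, -0.0886, 0.0838]
tcp_rot: [0.251, 0.968, 0.0, -0.001]
wrist_force: [-0.7, -0.8, 0.5]
grip_width: 0.0229
[ 0.56139646 -0.08856256  0.08381133] [ 2.50955313e-01  9.67998510e-01  4.91076699e-06 -5.62022463e-04] [-0.70593624 -0.81957706  0.51028347] [-0.02278561 -0.17884486 -0.03623048] 14.35 0.02290309285886995
yaw y 60.93190412376473
```

View pics/side10c.png

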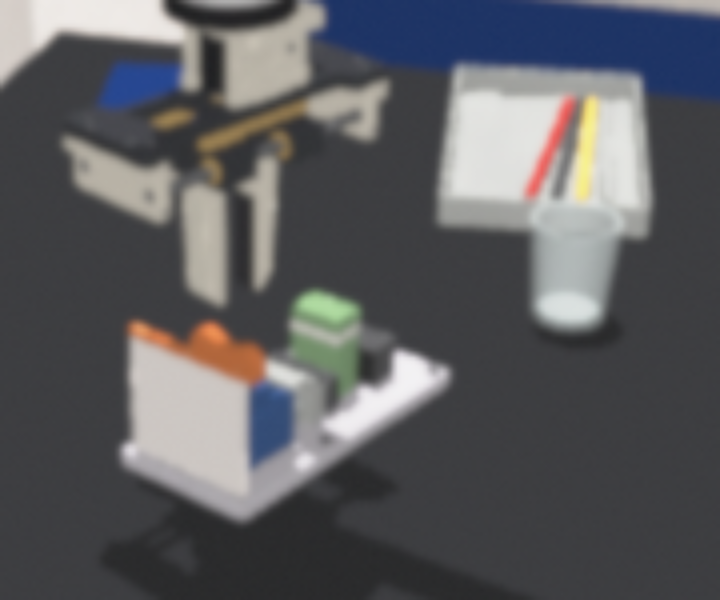

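View pics/top10c.png

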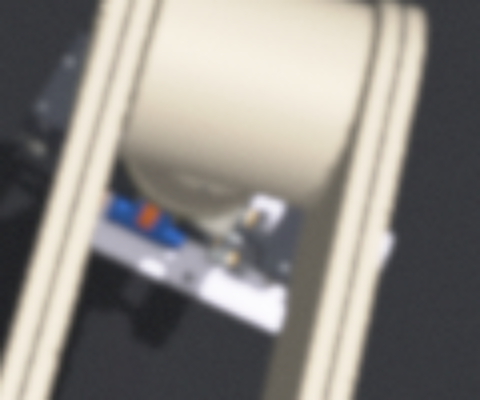

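```bash
python3 - <<'E'
from h import *
d=np.load("pics/side10.npy");P=cloud("side",d)
y=np.array([.4035,.915,0]);x=np.array([.915,-.4035,0]);O=np.array([.5383,-.1482,0])
F=np.stack([(P-O)@x,(P-O)@y,P[...,2]],-1)*1000
for r in range(144,180,3): print(r,[F[r,c].round(0).astype(int).tolist() for c in (267,270,273,276,280,284,287)])
q=F[140:180,262:292].reshape(-1,3);q=q[(q[:,2]>118)&(q[:,2]<160)]
a=q[q[:,1]>80];print("near finger y",np.percentile(a[:,1],[5,25,50,75,95]),"x",np.percentile(a[:,0],[2,50,98]),"zmin",a[:,2].min())
print("tcp",(np.array([.5614,-.0886,0])-O)@x,(np.array([.5614,-.0886,0])-O)@y)
# shield front face (outer) and rim
s=np.load("pics/side0d.npy");P=cloud("side",s);F=np.stack([(P-O)@x,(P-O)@y,P[...,2]],-1)*1000
m=(abs(F[...,0])<40)&(F[...,1]>80)&(F[...,1]<125)&(F[...,2]>25)&(F[...,2]<85);print("shield outer y",np.percentile(F[m][:,1],[10,50,90]))
E
```

```text
144 [[-29, 129, 223], [-29, 119, 220], [-26, 106, 214], [-33, 105, 216], [-36, 94, 214], [-12, 51, 192], [-15, 44, 191]]
147 [[-9, 107, 203], [-8, 96, 199], [-9, 87, 196], [269, -243, 1], [0, 52, 181], [-12, 52, 185], [-14, 43, 182]]
150 [[3, 93, 187], [-7, 95, 191], [-11, 89, 190], [250, -221, 3], [-2, 54, 174], [-13, 53, 178], [-14, 43, 175]]
153 [[3, 94, 180], [-6, 93, 182], [-9, 87, 181], [242, -213, -2], [-1, 53, 166], [-13, 52, 170], [-15, 44, 167]]
156 [[5, 92, 171], [-5, 93, 174], [-10, 88, 174], [226, -194, -1], [-2, 54, 159], [-10, 49, 160], [-14, 43, 159]]
159 [[5, 92, 163], [-5, 92, 166], [-11, 89, 167], [208, -174, 2], [-2, 54, 152], [-15, 55, 156], [-13, 41, 150]]
162 [[5, 92, 155], [-3, 91, 158], [-10, 89, 159], [200, -164, -2], [0, 51, 142], [-15, 54, 148], [-13, 41, 142]]
165 [[6, 91, 147], [-1, 88, 148], [-10, 88, 151], [184, -146, 0], [-5, 58, 138], [-12, 51, 138], [-15, 43, 136]]
168 [[6, 91, 139], [-3, 91, 143], [-9, 88, 143], [168, -127, 3], [-2, 53, 127], [-13, 52, 131], [146, -151, 1]]
171 [[6, 91, 131], [-3, 90, 134], [-11, 89, 136], [157, -115, 1], [149, -123, 0], [-13, 52, 123], [136, -140, -2]]
174 [[165, -84, 1], [157, -88, 2], [-9, 87, 127], [147, -103, -1], [136, -108, 0], [129, -118, -1], [124, -125, -2]]
177 [[152, -69, 1], [149, -78, -2], [139, -80, 1], [131, -85, 2], [124, -94, 1], [118, -104, -1], [107, -105, 2]]
near finger y [81.41019139 86.61550569 90.29661178 91.48967089 93.79880588] x [-12.39614365  -7.51716479   6.61842392] zmin 123.38504700334929
tcp -0.002912099999999994 0.06385485
shield outer y [102.77298207 104.5778031  106.60136483]
```

```bash
python3 -m pendant '{"hand":[0.5,0.5,0.5,0.5,0.5,0.5,0.5,0.5,0.5,0.5],"xyz":[[-0.002,0.0005,0],[0,0,0.008],[0,0,0.008],[0,0,0.008],[0,0,0.008],[0,0,0.008],[0,0,0.008],[0,0,0.004],[0,0,0],[0,0,0]],"angular":[[0,0,0],[0,0,0],[0,0,0],[0,0,0],[0,0,0],[0,0,0],[0,0,0],[0,0,0],[0,0,0],[0,0,0]]}'
python3 - <<'E'
from h import *
s=robot.get_state();t=s["tcp_pos"];print(t,s["wrist_force"],s["moment"],s["t"],s["grip_width"])
for n in("side",):
    p,d=robot.snapshot(n)
    w=(100,250,220,400)
    cv2.imwrite(f"pics/{n}11c.png",cv2.resize(p[w[0]:w[1],w[2]:w[3]],None,fx=4,fy=4))
E
```

```text
t: 15.28
tcp_pos: [0.5637, -0.0892, 0.0321]
tcp_rot: [0.249, 0.968, 0.0, -0.0]
wrist_force: [1.0, -0.3, 0.8]
grip_width: 0.0233
[ 0.56367022 -0.08916876  0.03212417] [ 1.03023691 -0.29612245  0.76133681] [ 0.02082784 -0.14702235  0.0440816 ] 15.2833 0.023276313893925375
```

View pics/side11c.png

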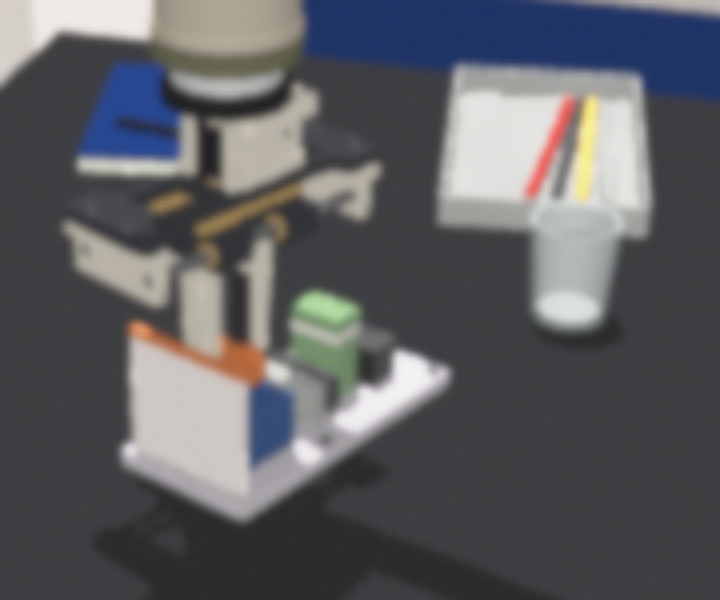

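```bash
python3 -m pendant '{"hand":[0.5,0.5,0.5,0.5,0.5,0.5,0.5,0.5,1,1],"xyz":[[0,0,0.003],[0,0,0.003],[0,0,0.003],[0,0,0.003],[0,0,0],[0,0,0],[0,0,0],[0,0,0],[0,0,0],[0,0,0]],"angular":[[0,0,0],[0,0,0],[0,0,0],[0,0,0],[0,0,0],[0,0,0],[0,0,0],[0,0,0],[0,0,0],[0,0,0]]}'
python3 - <<'E'
from h import *
s=robot.get_state();t=s["tcp_pos"];print(t,s["wrist_force"],s["moment"],s["t"],s["grip_width"])
p,d=robot.snapshot("side");cv2.imwrite("pics/side12.png",p)
w=(100,250,220,400)
cv2.imwrite("pics/side12c.png",cv2.resize(p[w[0]:w[1],w[2]:w[3]],None,fx=4,fy=4))
E
```

```text
t: 16.17
tcp_pos: [0.5641, -0.0892, 0.0206]
tcp_rot: [0.249, 0.968, 0.0, 0.0]
wrist_force: [2.1, 1.8, -0.3]
grip_width: 0.0143
[ 0.56405754 -0.08921909  0.02063002] [ 2.13267614  1.77859065 -0.27145485] [ 0.69708437 -0.4739176  -0.00542021] 16.1667 0.01427855853763046
```

View pics/side12c.png

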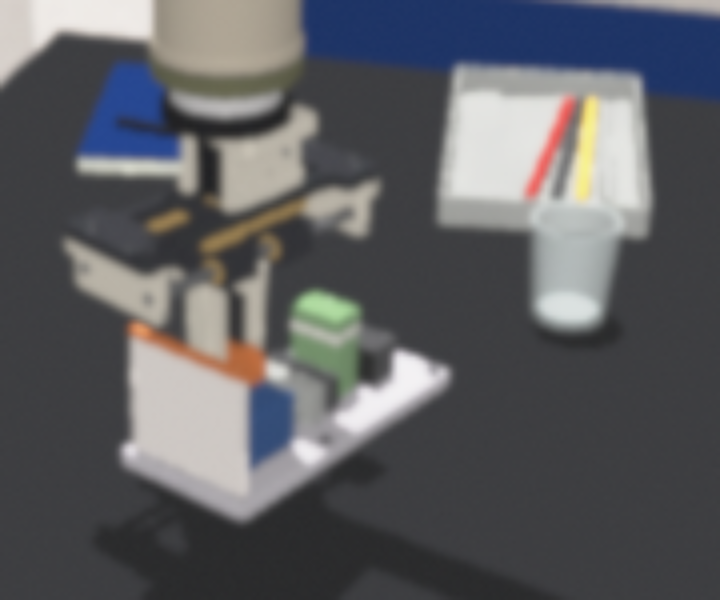

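```bash
python3 -m pendant '{"hand":[0.7,0.7,1,1,1,1,1,1,1,1],"xyz":[[0,0.001,0],[0,0.001,0],[0,0,0],[0,0,0],[0,0,0],[0,0,0],[0,0,0],[0,0,0],[0,0,0],[0,0,0]],"angular":[[0,0,0],[0,0,0],[0,0,0],[0,0,0],[0,0,0],[0,0,0],[0,0,0],[0,0,0],[0,0,0],[0,0,0]]}'
python3 - <<'E'
from h import *
s=robot.get_state();t=s["tcp_pos"];print(t,s["tcp_rot"],s["wrist_force"],s["moment"],s["t"],s["grip_width"])
E
```

```text
t: 17.05
tcp_pos: [0.5642, -0.0889, 0.0206]
tcp_rot: [0.249, 0.968, -0.001, -0.0]
wrist_force: [-4.6, -5.8, 2.6]
grip_width: 0.0127
[ 0.56421664 -0.08892277  0.0205592 ] [ 2.49417228e-01  9.68395382e-01 -1.14583114e-03 -3.43147260e-04] [-4.60202352 -5.84806     2.60824897] [-1.17450805  0.55996303 -0.03050178] 17.05 0.012651109509981901
```

```bash
python3 -m pendant '{"hand":[1,1,1,1,1,1,1,1,1,1],"xyz":[[0,-0.001,0],[0,0,0],[0,0,0],[0,0,0],[0,0,0],[0,0,0],[0,0,0],[0,0,0],[0,0,0],[0,0,0]],"angular":[[0,0,0],[0,0,0],[0,0,0],[0,0,0],[0,0,0],[0,0,0],[0,0,0],[0,0,0],[0,0,0],[0,0,0]]}'
python3 - <<'E'
from h import *
s=robot.get_state();t=s["tcp_pos"];print(t,s["tcp_rot"],s["wrist_force"],s["moment"],s["t"],s["grip_width"])
p,d=robot.snapshot("side");P=cloud("side",d)
cv2.imwrite("pics/side13c.png",cv2.resize(p[155:205,245:310],None,fx=10,fy=10,interpolation=2))
E
```

```text
t: 17.88
tcp_pos: [0.5642, -0.0889, 0.0206]
tcp_rot: [0.249, 0.968, -0.0, -0.0]
wrist_force: [-3.0, -4.8, 3.2]
grip_width: 0.0129
[ 0.56420599 -0.08891369  0.02057721] [ 2.49287921e-01  9.68429304e-01 -4.60777470e-04 -5.29025567e-05] [-2.97274263 -4.76097187  3.19235514] [-0.88254494  0.43253452 -0.0280591 ] 17.8833 0.012880167831818475
```

View pics/side13c.png

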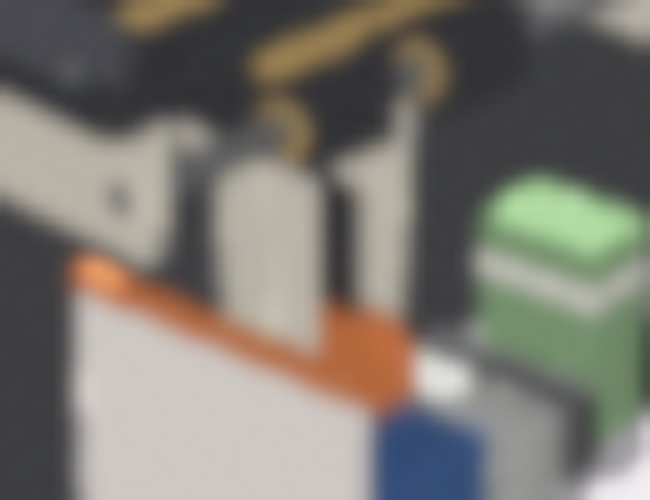

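```bash
cat > st.py <<'E'
from h import *
s=robot.get_state();M=R.from_quat(s["tcp_rot"]).as_matrix();yw=np.degrees(np.arctan2(M[1,1],M[0,1]))
print(s["tcp_pos"].round(4),"yaw",round(yw,2),"key~",round(np.radians(66.2-yw),3),"F tool",(s["wrist_force"]@M).round(2),"mz",s["moment"].round(3),"tau6",s["effort"][5].round(3),s["grip_width"].round(4),"q6",s["qpos"][5].round(3),"t",s["t"])
E
python3 -m pendant '{"hand":[1,1,1,1,1,1,1,1,1,1],"xyz":[[0,-0.001,0],[0,0,0],[0,0,0],[0,0,0],[0,0,0],[0,0,0],[0,0,0],[0,0,0],[0,0,0],[0,0,0]],"angular":[[0,0,0.05],[0,0,0.05],[0,0,0.05],[0,0,0.05],[0,0,0.05],[0,0,0.05],[0,0,0.05],[0,0,0.05],[0,0,0.05],[0,0,0.05]]}'; python3 st.py
```

```text
t: 18.77
tcp_pos: [0.5635, -0.0897, 0.0205]
tcp_rot: [0.482, 0.876, -0.001, -0.0]
wrist_force: [-3.7, -4.4, 3.0]
grip_width: 0.0129Traceback (most recent call last):
  File "st.py", line 3, in <module>
    print(s["tcp_pos"].round(4),"yaw",round(yw,2),"key~",round(np.radians(66.2-yw),3),"F tool",(s["wrist_force"]@M).round(2),"mz",s["moment"].round(3),"tau6",s["effort"][5].round(3),s["grip_width"].round(4),"q6",s["qpos"][5].round(3),"t",s["t"])
                                                                                                                                                                                      ^^^^^^^^^^^^^^^^^^^^^
AttributeError: 'float' object has no attribute 'round'
```

```bash
sed -i 's/s\["grip_width"\].round(4)/round(s["grip_width"],4)/' st.py; python3 st.py; python3 - <<'E'
from h import *
p,d=robot.snapshot("side")
cv2.imwrite("pics/side14c.png",cv2.resize(p[130:230,235:335],None,fx=5,fy=5,interpolation=2))
E
```

```text
[ 0.5635 -0.0897  0.0205] yaw 32.37 key~ 0.59 F tool [-1.74 -5.53 -3.01] mz [-0.834  0.691  0.245] tau6 -1.012 0.0129 q6 -0.811 t 18.7667
```

View pics/side14c.png

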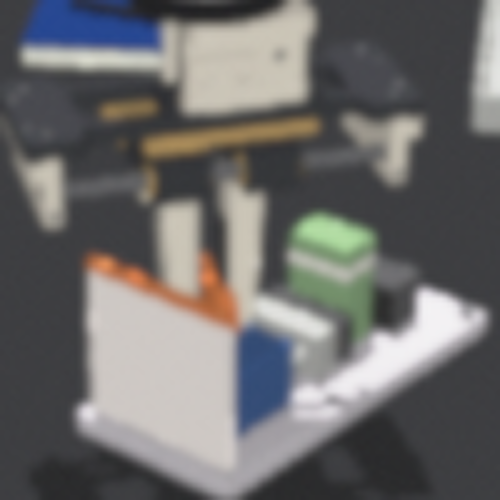

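The key follows the hand, with a moment of 0.245 N m while turning and the jaw advancing. I'll continue.

```bash
python3 -m pendant '{"hand":[1,1,1,1,1,1,1,1,1,1],"xyz":[[0,-0.001,0],[0,0,0],[0,0,0],[0,0,0],[0,0,0],[0,0,0],[0,0,0],[0,0,0],[0,0,0],[0,0,0]],"angular":[[0,0,0.03],[0,0,0.03],[0,0,0.03],[0,0,0.03],[0,0,0.03],[0,0,0.03],[0,0,0.03],[0,0,0.03],[0,0,0.03],[0,0,0.03]]}'; python3 st.py
python3 -m pendant '{"hand":[1,1,1,1,1,1,1,1,1,1],"xyz":[[0,0,0],[0,0,0],[0,0,0],[0,0,0],[0,0,0],[0,0,0],[0,0,0],[0,0,0],[0,0,0],[0,0,0]],"angular":[[0,0,0.02],[0,0,0.02],[0,0,0.02],[0,0,0.02],[0,0,0.02],[0,0,0.02],[0,0,0.02],[0,0,0.02],[0,0,0.02],[0,0,0.02]]}'; python3 st.py
```

```text
t: 19.65
tcp_pos: [0.5629, -0.0899, 0.0205]
tcp_rot: [0.607, 0.795, -0.0, 0.0]
wrist_force: [-3.3, -3.2, 2.0]
grip_width: 0.0127
[ 0.5629 -0.0899  0.0205] yaw 15.24 key~ 0.89 F tool [-2.2  -3.98 -1.95] mz [-0.619  0.472  0.251] tau6 -0.514 0.0127 q6 -0.514 t 19.65
t: 20.48
tcp_pos: [0.5626, -0.09, 0.0205]
tcp_rot: [0.683, 0.73, -0.0, -0.0]
wrist_force: [-5.7, -4.0, 5.8]
grip_width: 0.013
[ 0.5626 -0.09    0.0205] yaw 3.78 key~ 1.089 F tool [-3.66 -5.98 -5.77] mz [-0.663  0.919  0.293] tau6 -0.261 0.013 q6 -0.314 t 20.4833
```

```bash
python3 -m pendant '{"hand":[1,1,1,1,1,1,1,1,1,1],"xyz":[[0,0,0],[0,0,0],[0,0,0],[0,0,0],[0,0,0],[0,0,0],[0,0,0],[0,0,0],[0,0,0],[0,0,0]],"angular":[[0,0,0.01],[0,0,0.01],[0,0,0.01],[0,0,0.01],[0,0,0.01],[0,0,0.01],[0,0,0.01],[0,0,0.01],[0,0,0.01],[0,0,0.01]]}'; python3 st.py
python3 - <<'E'
from h import *
m=[]
for i in range(4):
    p,d=robot.snapshot("side");s=robot.get_state();m.append(s["moment"][2])
print("static mz",np.round(m,3))
cv2.imwrite("pics/side15c.png",cv2.resize(p[130:230,235:335],None,fx=5,fy=5,interpolation=2))
E
```

```text
t: 21.32
tcp_pos: [0.5624, -0.0899, 0.0205]
tcp_rot: [0.719, 0.695, -0.001, -0.0]
wrist_force: [-7.1, -4.2, 5.2]
grip_width: 0.0131
[ 0.5624 -0.0899  0.0205] yaw -1.92 key~ 1.189 F tool [-4.48 -6.93 -5.23] mz [-0.701  1.112  0.237] tau6 -0.011 0.0131 q6 -0.214 t 21.3167
static mz [0.268 0.172 0.215 0.212]
```

View pics/side15c.png

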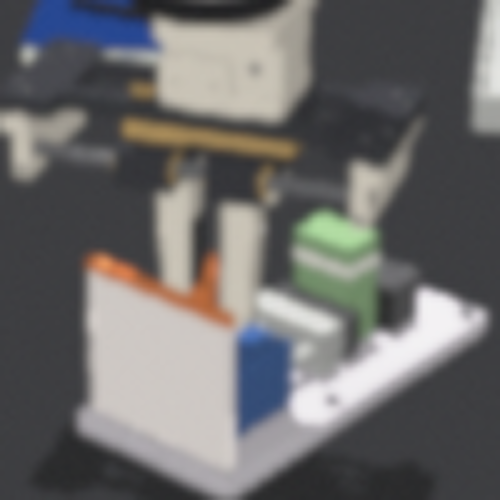

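Joint 6 effort turns out to be a clean torque signal: effort = 0.24 − 2.09·rate fits all four readings to about 0.002. At 0.12 rad/s the free baseline is −0.011, and 16 N of squeeze should read about +0.13.

```bash
python3 -m pendant '{"hand":[1,1,1,1,1,1,1,1,1,1],"xyz":[[-0.0005,-0.001,0],[0,0,0],[0,0,0],[0,0,0],[0,0,0],[0,0,0],[0,0,0],[0,0,0],[0,0,0],[0,0,0]],"angular":[[0,0,0.01],[0,0,0.01],[0,0,0.01],[0,0,0.01],[0,0,0.01],[0,0,0.01],[0,0,0.01],[0,0,0.01],[0,0,0.01],[0,0,0.01]]}'; python3 st.py
python3 -m pendant '{"hand":[1,1,1,1,1,1,1,1,1,1],"xyz":[[0,0,0],[0,0,0],[0,0,0],[0,0,0],[0,0,0],[0,0,0],[0,0,0],[0,0,0],[0,0,0],[0,0,0]],"angular":[[0,0,0.01],[0,0,0.01],[0,0,0.01],[0,0,0.01],[0,0,0.01],[0,0,0.01],[0,0,0.01],[0,0,0.01],[0,0,0.01],[0,0,0.01]]}'; python3 st.py
```

```text
t: 22.35
tcp_pos: [0.5621, -0.09, 0.0205]
tcp_rot: [0.753, 0.658, 0.0, -0.0]
wrist_force: [-0.9, 0.5, 4.2]
grip_width: 0.0129
[ 0.5621 -0.09    0.0205] yaw -7.68 key~ 1.289 F tool [ 0.33 -0.98 -4.24] mz [0.151 0.146 0.204] tau6 -0.021 0.0129 q6 -0.115 t 22.35
t: 23.18
tcp_pos: [0.5619, -0.09, 0.0205]
tcp_rot: [0.785, 0.62, 0.0, -0.0]
wrist_force: [-2.9, 1.4, 6.1]
grip_width: 0.0126
[ 0.5619 -0.09    0.0205] yaw -13.4 key~ 1.389 F tool [ 0.69 -3.1  -6.08] mz [0.322 0.358 0.232] tau6 -0.018 0.0126 q6 -0.015 t 23.1833
```

```bash
python3 -m pendant '{"hand":[1,1,1,1,1,1,1,1,1,1],"xyz":[[0,0,0],[0,0,0],[0,0,0],[0,0,0],[0,0,0],[0,0,0],[0,0,0],[0,0,0],[0,0,0],[0,0,0]],"angular":[[0,0,0.01],[0,0,0.01],[0,0,0.01],[0,0,0.01],[0,0,0.01],[0,0,0.01],[0,0,0.01],[0,0,0.01],[0,0,0.01],[0,0,0.01]]}'; python3 st.py
```

```text
t: 24.02
tcp_pos: [0.5617, -0.0899, 0.0205]
tcp_rot: [0.815, 0.58, -0.0, -0.0]
wrist_force: [-2.9, 1.6, 6.1]
grip_width: 0.0124
[ 0.5617 -0.0899  0.0205] yaw -19.13 key~ 1.489 F tool [ 0.53 -3.3  -6.06] mz [0.372 0.516 0.216] tau6 -0.016 0.0124 q6 0.085 t 24.0167
```

```bash
python3 -m pendant '{"hand":[1,1,1,1,1,1,1,1,1,1],"xyz":[[0,0,0],[0,0,0],[0,0,0],[0,0,0],[0,0,0],[0,0,0],[0,0,0],[0,0,0],[0,0,0],[0,0,0]],"angular":[[0,0,0],[0,0,0],[0,0,0],[0,0,0.01],[0,0,0.01],[0,0,0.01],[0,0,0.01],[0,0,0.01],[0,0,0.01],[0,0,0.01]]}'; python3 st.py
python3 - <<'E'
from h import *
p,d=robot.snapshot("side")
cv2.imwrite("pics/side16c.png",cv2.resize(p[130:230,235:335],None,fx=5,fy=5,interpolation=2))
E
```

```text
t: 24.85
tcp_pos: [0.5616, -0.0899, 0.0205]
tcp_rot: [0.835, 0.551, -0.0, -0.0]
wrist_force: [-3.6, 2.3, 7.3]
grip_width: 0.013
[ 0.5616 -0.0899  0.0205] yaw -23.14 key~ 1.559 F tool [ 0.68 -4.2  -7.26] mz [0.393 0.612 0.229] tau6 -0.014 0.013 q6 0.155 t 24.85
```

View pics/side16c.png

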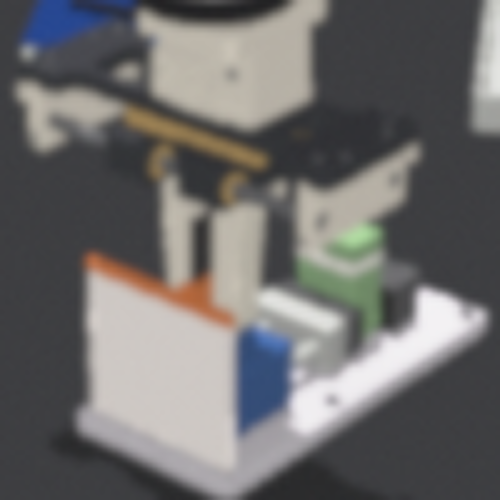

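```bash
python3 -m pendant '{"hand":[1,1,1,1,1,1,1,1,1,1],"xyz":[[0,-0.0007,-0.0005],[0,0,0],[0,0,0],[0,0,0],[0,0,0],[0,0,0],[0,0,0],[0,0,0],[0,0,0],[0,0,0]],"angular":[[0,0,0],[0,0,0],[0,0,0],[0,0,0.01],[0,0,0.01],[0,0,0.01],[0,0,0.01],[0,0,0.01],[0,0,0.01],[0,0,0.01]]}'; python3 st.py
```

```text
t: 25.73
tcp_pos: [0.5614, -0.0898, 0.0207]
tcp_rot: [0.853, 0.521, 0.0, -0.0]
wrist_force: [4.7, 0.6, -5.9]
grip_width: 0.013
[ 0.5614 -0.0898  0.0207] yaw -27.16 key~ 1.629 F tool [2.67 3.96 5.9 ] mz [ 0.228 -0.894  0.249] tau6 -0.019 0.013 q6 0.225 t 25.7333
```

```bash
python3 -m pendant '{"hand":[1,1,1,1,1,1,1,1,1,1],"xyz":[[0,0,0],[0,0,0],[0,0,0],[0,0,0],[0,0,0],[0,0,0],[0,0,0],[0,0,0],[0,0,0],[0,0,0]],"angular":[[0,0,0],[0,0,0],[0,0,0],[0,0,0.01],[0,0,0.01],[0,0,0.01],[0,0,0.01],[0,0,0.01],[0,0,0.01],[0,0,0.01]]}'; python3 st.py
```

```text
t: 26.57
tcp_pos: [0.5612, -0.0898, 0.0206]
tcp_rot: [0.871, 0.491, -0.0, -0.0]
wrist_force: [3.9, 1.2, -5.5]
grip_width: 0.0125
[ 0.5612 -0.0898  0.0206] yaw -31.17 key~ 1.699 F tool [3.07 2.68 5.54] mz [ 0.26  -0.851  0.265] tau6 0.012 0.0125 q6 0.295 t 26.5667
```

Contact felt: the effort rose by 0.03, about 3.4 N. I'll keep going in small steps.

```bash
python3 -m pendant '{"hand":[1,1,1,1,1,1,1,1,1,1],"xyz":[[0,0,0],[0,0,0],[0,0,0],[0,0,0],[0,0,0],[0,0,0],[0,0,0],[0,0,0],[0,0,0],[0,0,0]],"angular":[[0,0,0],[0,0,0],[0,0,0],[0,0,0.01],[0,0,0.01],[0,0,0.01],[0,0,0.01],[0,0,0.01],[0,0,0.01],[0,0,0.01]]}'; python3 st.py
python3 -m pendant '{"hand":[1,1,1,1,1,1,1,1,1,1],"xyz":[[0,0,0],[0,0,0],[0,0,0],[0,0,0],[0,0,0],[0,0,0],[0,0,0],[0,0,0],[0,0,0],[0,0,0]],"angular":[[0,0,0],[0,0,0],[0,0,0],[0,0,0],[0,0,0],[0,0,0.01],[0,0,0.01],[0,0,0.01],[0,0,0.01],[0,0,0.01]]}'; python3 st.py
```

```text
t: 27.4
tcp_pos: [0.5611, -0.0897, 0.0206]
tcp_rot: [0.888, 0.46, -0.0, -0.0]
wrist_force: [4.5, 3.2, -6.6]
grip_width: 0.0129
[ 0.5611 -0.0897  0.0206] yaw -35.18 key~ 1.769 F tool [5.26 1.86 6.57] mz [ 0.425 -0.763  0.32 ] tau6 0.043 0.0129 q6 0.365 t 27.4
t: 28.23
tcp_pos: [0.5608, -0.09, 0.0207]
tcp_rot: [0.899, 0.438, -0.001, -0.0]
wrist_force: [2.0, 1.7, -6.6]
grip_width: 0.0129
[ 0.5608 -0.09    0.0207] yaw -38.06 key~ 1.82 F tool [2.54 0.5  6.64] mz [ 0.337 -0.419  0.121] tau6 -0.177 0.0129 q6 0.415 t 28.2333
```

```bash
python3 - <<'E'
from h import *
for i in range(3):
    p,d=robot.snapshot("side");s=robot.get_state();print(s["moment"].round(3),s["effort"][5].round(3),s["qvel"][5].round(3),s["qpos"][5].round(4),s["grip_width"])
cv2.imwrite("pics/side17c.png",cv2.resize(p[130:230,235:335],None,fx=5,fy=5,interpolation=2))
E
```

```text
[ 0.299 -0.352  0.072] -0.143 -0.025 0.4159 0.012879246850903603
[ 0.312 -0.282  0.041] 0.288 -0.015 0.4148 0.012734396320704574
[ 0.271 -0.256  0.059] 0.182 -0.008 0.4143 0.012883175231388128
```

View pics/side17c.png

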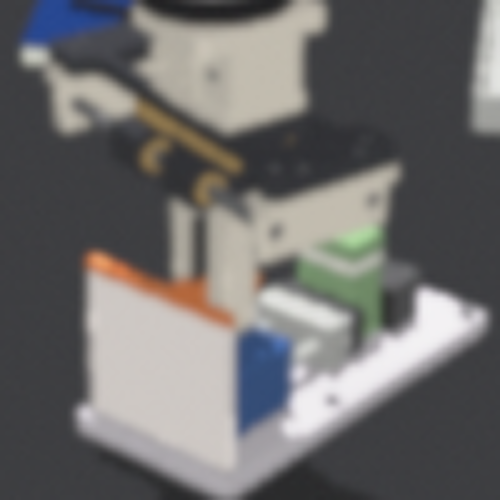

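```bash
python3 -m pendant '{"hand":[1,1,1,1,1,1,1,1,1,1],"xyz":[[0,0,0],[0,0,0],[0,0,0],[0,0,0],[0,0,0],[0,0,0],[0,0,0],[0,0,0],[0,0,0],[0,0,0]],"angular":[[0,0,0],[0,0,0],[0,0,0],[0,0,0],[0,0,0],[0,0,0.01],[0,0,0.01],[0,0,0.01],[0,0,0.01],[0,0,0.01]]}'; python3 st.py
```

```text
t: 29.22
tcp_pos: [0.5608, -0.0899, 0.0207]
tcp_rot: [0.91, 0.415, -0.0, -0.0]
wrist_force: [-3.8, 2.2, -5.0]
grip_width: 0.013
[ 0.5608 -0.0899  0.0207] yaw -40.9 key~ 1.869 F tool [-0.83 -4.28  5.01] mz [0.256 0.71  0.357] tau6 0.08 0.013 q6 0.465 t 29.2167
```

```bash
python3 -m pendant '{"hand":[1,1,1,1,1,1,1,1,1,1],"xyz":[[0,0,0],[0,0,0],[0,0,0],[0,0,0],[0,0,0],[0,0,0],[0,0,0],[0,0,0],[0,0,0],[0,0,0]],"angular":[[0,0,0],[0,0,0],[0,0,0],[0,0,0],[0,0,0.01],[0,0,0.01],[0,0,0.01],[0,0,0.01],[0,0,0.01],[0,0,0.01]]}'; python3 st.py
```

```text
t: 30.05
tcp_pos: [0.5605, -0.09, 0.0207]
tcp_rot: [0.922, 0.388, -0.001, -0.0]
wrist_force: [-5.7, 2.2, -3.6]
grip_width: 0.0127
[ 0.5605 -0.09    0.0207] yaw -44.31 key~ 1.929 F tool [-2.39 -5.64  3.63] mz [0.201 1.201 0.294] tau6 0.021 0.0127 q6 0.524 t 30.05
```

```bash
python3 -m pendant '{"hand":[1,1,1,1,1,1,1,1,1,1],"xyz":[[0,-0.001,0],[0,0,0],[0,0,0],[0,0,0],[0,0,0],[0,0,0],[0,0,0],[0,0,0.01],[0,0,0.01],[0,0,0.01]],"angular":[[0,0,0],[0,0,0],[0,0,0],[0,0,0],[0,0,0],[0,0,0],[0,0,0],[0,0,0],[0,0,0],[0,0,0]]}' >/dev/null --help 2>&1 | head -1; python3 st.py; python3 - <<'E'
from h import *
for i in range(2):
    p,d=robot.snapshot("side");s=robot.get_state();print(s["moment"].round(3),s["effort"][5].round(3),s["qvel"][5].round(3),s["qpos"][5].round(4),s["grip_width"],s["t"])
E
```

```text
[ 0.5605 -0.09    0.0207] yaw -44.31 key~ 1.929 F tool [-2.39 -5.64  3.63] mz [0.201 1.201 0.294] tau6 0.021 0.0127 q6 0.524 t 30.05
[0.221 1.23  0.299] 0.11 -0.019 0.5251 0.01299402774572455 30.1
[0.151 1.214 0.22 ] 0.441 -0.011 0.5243 0.01287867008617237 30.15
```

That command was mistyped: it contained unintended z shifts. It did not execute, since the clock and pose are unchanged. The next step is properly written.

```bash
python3 -m pendant '{"hand":[1,1,1,1,1,1,1,1,1,1],"xyz":[[0,-0.001,0],[0,0,0],[0,0,0],[0,0,0],[0,0,0],[0,0,0],[0,0,0],[0,0,0],[0,0,0],[0,0,0]],"angular":[[0,0,0],[0,0,0],[0,0,0],[0,0,0],[0,0,0],[0,0,0],[0,0,0.01],[0,0,0.01],[0,0,0.01],[0,0,0.01]]}'; python3 st.py;  python3 - <<'E'
from h import *
for i in range(3):
    p,d=robot.snapshot("side");s=robot.get_state();print(s["moment"].round(3),s["effort"][5].round(3),s["qvel"][5].round(3),s["qpos"][5].round(4),s["grip_width"],s["t"])
cv2.imwrite("pics/side18c.png",cv2.resize(p[130:230,235:335],None,fx=5,fy=5,interpolation=2))
E
```

```text
t: 30.98
tcp_pos: [0.5605, -0.0898, 0.0207]
tcp_rot: [0.929, 0.37, -0.0, 0.0]
wrist_force: [-2.8, -4.6, -9.1]
grip_width: 0.0127
[ 0.5605 -0.0898  0.0207] yaw -46.61 key~ 1.969 F tool [-5.13  1.41  9.08] mz [-0.875  0.588  0.288] tau6 0.092 0.0127 q6 0.565 t 30.9833
[-0.859  0.639  0.32 ] 0.163 -0.021 0.566 0.013064958951365443 31.0333
[-0.827  0.566  0.342] 0.5 -0.011 0.5652 0.01321417936071089 31.0833
[-0.765  0.586  0.337] 0.374 -0.002 0.5649 0.013173473432262656 31.1333
```

View pics/side18c.png

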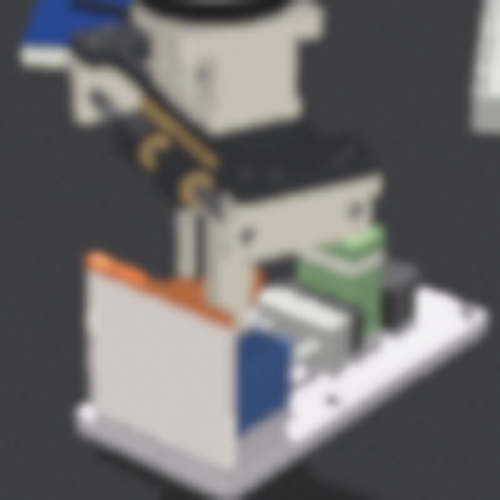

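```bash
python3 -m pendant '{"hand":[1,1,1,1,1,1,1,1,1,1],"xyz":[[0.0008,0,-0.0003],[0,0,0],[0,0,0],[0,0,0],[0,0,0],[0,0,0],[0,0,0],[0,0,0],[0,0,0],[0,0,0]],"angular":[[0,0,0.002],[0,0,0.002],[0,0,0.002],[0,0,0.002],[0,0,0.002],[0,0,0.002],[0,0,0.002],[0,0,0.002],[0,0,0.002],[0,0,0.002]]}'; python3 st.py; python3 - <<'E'
from h import *
for i in range(5):
    p,d=robot.snapshot("side");s=robot.get_state();print(s["moment"].round(3),s["effort"][5].round(3),s["qvel"][5].round(4),s["qpos"][5].round(4),s["grip_width"],s["t"])
E
```

```text
t: 31.97
tcp_pos: [0.5607, -0.0895, 0.0208]
tcp_rot: [0.933, 0.36, -0.001, 0.0]
wrist_force: [-3.7, -6.1, -8.7]
grip_width: 0.0134
[ 0.5607 -0.0895  0.0208] yaw -47.75 key~ 1.989 F tool [-6.85  2.    8.68] mz [-0.984  0.738  0.214] tau6 0.179 0.0134 q6 0.586 t 31.9667
[-0.976  0.74   0.194] 0.183 -0.0046 0.5863 0.013111476571139069 32.0167
[-0.943  0.743  0.218] 0.238 -0.0026 0.5861 0.013050739016766197 32.0667
[-0.969  0.751  0.203] 0.214 -0.0004 0.586 0.013309328389595516 32.1167
[-1.017  0.763  0.221] 0.204 0.0005 0.586 0.013379907029298211 32.1667
[-0.952  0.751  0.258] 0.202 -0.0001 0.5861 0.013248740735057711 32.2167
```

```bash
python3 -m pendant '{"hand":[0.5,0.5,0.5,0.5,0.5,0.5,0.5,0.5,0.5,0.5],"xyz":[[0,0,0],[0,0,0],[0,0,0],[0,0,0],[0,0,-0.01],[0,0,-0.015],[0,0,-0.02],[0,0,-0.025],[0,0,-0.025],[0,0,-0.025]],"angular":[[0,0,0],[0,0,0],[0,0,0],[0,0,0],[0,0,0],[0,0,0],[0,0,0],[0,0,0],[0,0,0],[0,0,0]]}'; python3 st.py
```

```text
t: 33.05
tcp_pos: [0.5615, -0.0885, 0.1436]
tcp_rot: [0.933, 0.361, 0.001, 0.0]
wrist_force: [0.4, -0.8, -0.4]
grip_width: 0.023
[ 0.5615 -0.0885  0.1436] yaw -47.72 key~ 1.988 F tool [-0.21  0.87  0.36] mz [-0.022 -0.033 -0.007] tau6 -0.002 0.023 q6 0.586 t 33.05
```

```bash
python3 -m pendant '{"hand":[0.5,0.5,0.5,0.5,0.5,0.5,0.5,0.5,0.5,0.5],"xyz":[[-0.03,0.015,0],[-0.03,0.015,0],[-0.03,0.015,0],[-0.03,0.015,0],[-0.03,0.015,0],[-0.03,0.015,0],[-0.03,0.015,0],[-0.03,0.015,0],[0,0,0],[0,0,0]],"angular":[[0,0,0],[0,0,0],[0,0,0],[0,0,0],[0,0,0],[0,0,0],[0,0,0],[0,0,0],[0,0,0],[0,0,0]]}'; python3 - <<'E'
from fit import *
for n in("side","top"):
    p,d=robot.snapshot(n);cv2.imwrite(f"pics/{n}20.png",p);np.save(f"pics/{n}20.npy",d)
    w=(130,230,235,335) if n=="side" else (180,260,280,380)
    cv2.imwrite(f"pics/{n}20c.png",cv2.resize(p[w[0]:w[1],w[2]:w[3]],None,fx=6,fy=6,interpolation=2))
E
```

```text
t: 33.88
tcp_pos: [0.464, -0.3406, 0.1424]
tcp_rot: [0.933, 0.359, 0.0, 0.001]
wrist_force: [-0.2, 0.2, 0.0]
grip_width: 0.0231
```

View pics/side20c.png

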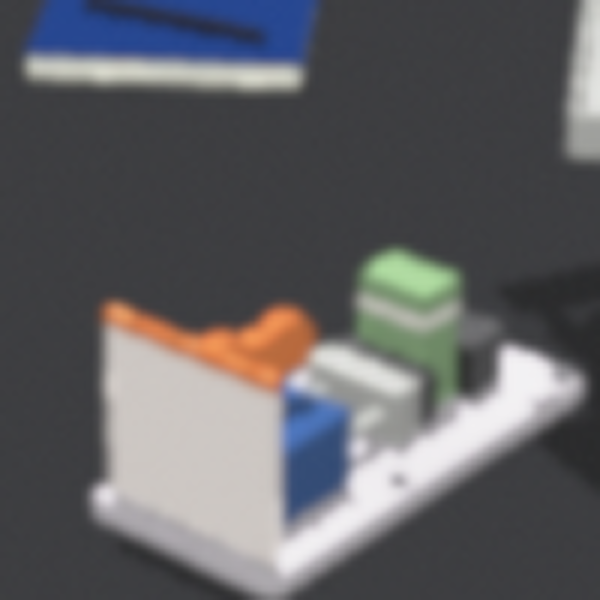

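View pics/top20c.png

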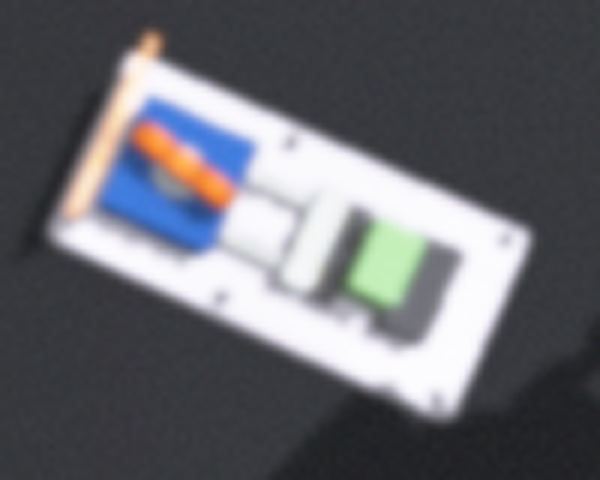

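```bash
python3 - <<'E'
from fit import *
bx=[box(0,0,.058,.010,.064,.090)]
for f,g0 in(("top0",-29),("top20",-130),("top20",-142)):
    T=cv2.imread(f"pics/{f}.png").astype(float)
    lab=T[...,2]-T[...,0]; v,u=np.mgrid[:420,:560]
    X=plane("top",np.c_[u.ravel(),v.ravel()].astype(float),.085).reshape(420,560,3)
    yy=(X[...,:2]-[.5620,-.0885])@np.array([.4035,.915])
    near=(np.hypot(X[...,0]-.562,X[...,1]+.0885)<.036)&(yy<.034)
    sat=cv2.cvtColor(T.astype(np.uint8),cv2.COLOR_BGR2HSV)
    w=np.where(near,np.clip((lab-20)/130,0,1),0)
    ws=w.sum();c=(X[...,:2]*w[...,None]).sum((0,1))/ws;D=X[...,:2]-c
    C=np.einsum('ij,ijk,ijl->kl',w,D,D)/ws;e,V=np.linalg.eigh(C);print(f,"moments",c.round(4),(np.degrees(np.arctan2(V[1,1],V[0,1]))%180).round(2),np.sqrt(e*12).round(4))
    for t in(-20,0):
        w2=np.where(near,np.clip((lab-t)/150,0,1),0)
        p,er=fit({"top":w2},bx,np.array([.562,-.0885,np.radians(g0)]));print("   fit",p[:2].round(4),(np.degrees(p[2])%180).round(2),round(er,1))
# block in fixture
T=cv2.imread("pics/top20.png");d=np.load("pics/top20.npy");P=cloud("top",d)
h=cv2.cvtColor(T,cv2.COLOR_BGR2HSV);gm=cv2.inRange(h,(35,50,60),(85,255,255))>0;gm[:190]=0;gm[250:]=0;gm[:,:330]=0;gm[:,375:]=0
vu=np.argwhere(gm&(P[...,2]>.06))[:,::-1].astype(float);p=plane("top",vu,.072);c=p.mean(0);a=axis(p)
O=np.array([.5365,-.1498]);x=np.array([.9173,-.398]);y=np.array([.398,.9173]);print("block",c,a,"fix frame",(c[:2]-O)@x,(c[:2]-O)@y, "ztop",np.median(P[gm][:,2]))
E
```

```text
top0 moments [ 0.5608 -0.0868] 151.24 [0.0132 0.0503]
   fit [ 0.564  -0.0889] 151.52 25.8
   fit [ 0.5636 -0.0886] 151.47 23.9
top20 moments [ 0.5608 -0.0873] 54.41 [0.0118 0.0526]
   fit [ 0.5613 -0.0884] 54.08 30.5
   fit [ 0.5617 -0.0879] 51.4 28.9
top20 moments [ 0.5608 -0.0873] 54.41 [0.0118 0.0526]
   fit [ 0.5608 -0.0889] 52.53 30.4
   fit [ 0.561  -0.0884] 51.33 29.3
block [ 0.5183834  -0.18311755  0.072     ] (array([ 518.4, -182.8]), array([24.8, 30.1]), np.float32(154.8)) fix frame -0.003357967438454441 -0.0377725971353132 ztop 0.07032382815804705
```

```bash
python3 st.py; python3 -m pendant '{"hand":[0.5,0.5,0.5,0.5,0.5,0.5,0.5,0.5,0.5,0.5],"xyz":[[0,0,0],[0,0,0],[0.0305,-0.009,0],[0.0305,-0.009,0],[0.0305,-0.009,0],[0.0305,-0.009,0],[0.0305,-0.009,0],[0.0305,-0.009,0],[0.0305,-0.009,0],[0.0305,-0.009,0]],"angular":[[0,0,-0.096],[0,0,-0.096],[0,0,0],[0,0,0],[0,0,0],[0,0,0],[0,0,0],[0,0,0],[0,0,0],[0,0,0]]}'; python3 -m pendant '{"hand":[0.5,0.5,0.5,0.5,0.5,0.5,0.5,0.5,0.5,0.5],"xyz":[[0,0,0.02],[0,0,0.02],[0,0,0.015],[0,0,0],[0,0,0],[0,0,0],[0,0,0],[0,0,0],[0,0,0],[0,0,0]],"angular":[[0,0,0],[0,0,0],[0,0,0],[0,0,0],[0,0,0],[0,0,0],[0,0,0],[0,0,0],[0,0,0],[0,0,0]]}'; python3 st.py
python3 - <<'E'
from h import *
p,d=robot.snapshot("side")
cv2.imwrite("pics/side21c.png",cv2.resize(p[130:230,235:335],None,fx=5,fy=5,interpolation=2))
E
```

```text
[ 0.4648 -0.3386  0.1419] yaw -47.74 key~ 1.989 F tool [-0.52 -0.12 -0.19] mz [ 0.041 -0.012  0.014] tau6 -0.03 0.0233 q6 0.114 t 33.9833
t: 34.82
tcp_pos: [0.5532, -0.0969, 0.1418]
tcp_rot: [0.893, 0.449, 0.0, 0.0]
wrist_force: [1.0, 0.1, 0.4]
grip_width: 0.0235
t: 35.65
tcp_pos: [0.553, -0.1006, 0.087]
tcp_rot: [0.894, 0.448, 0.0, 0.0]
wrist_force: [-0.1, -0.1, 0.7]
grip_width: 0.0229
[ 0.553  -0.1006  0.087 ] yaw -36.74 key~ 1.797 F tool [-0.17  0.01 -0.71] mz [0.018 0.029 0.043] tau6 0.001 0.0229 q6 0.37 t 35.65
```

View pics/side21c.png

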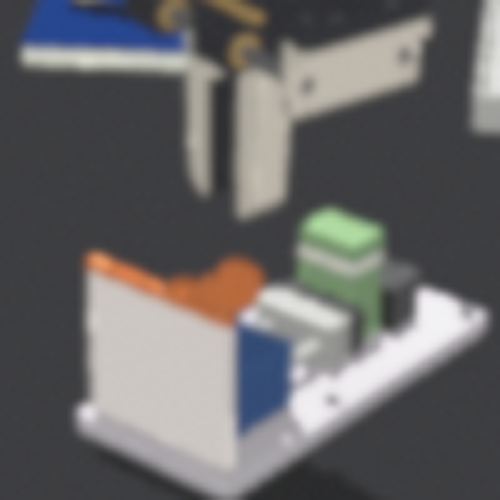

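```bash
python3 -m pendant '{"hand":[0.5,0.5,0.5,0.5,0.5,0.5,0.5,0.5,0.5,0.5],"xyz":[[-0.0017,0,0.01],[0,0,0.012],[0,0,0.012],[0,0,0.012],[0,0,0.01],[0,0,0.006],[0,0,0.004],[0,0,0],[0,0,0],[0,0,0]],"angular":[[0,0,0],[0,0,0],[0,0,0],[0,0,0],[0,0,0],[0,0,0],[0,0,0],[0,0,0],[0,0,0],[0,0,0]]}'; python3 st.py; python3 -m pendant '{"hand":[0.65,0.65,0.65,0.65,0.65,0.65,0.65,0.65,0.65,0.65],"xyz":[[0,0,0],[0,0,0],[0,0,0],[0,0,0],[0,0,0],[0,0,0],[0,0,0],[0,0,0],[0,0,0],[0,0,0]],"angular":[[0,0,0],[0,0,0],[0,0,0],[0,0,0],[0,0,0],[0,0,0],[0,0,0],[0,0,0],[0,0,0],[0,0,0]]}'; python3 st.py
```

```text
t: 36.53
tcp_pos: [0.5522, -0.1018, 0.0209]
tcp_rot: [0.894, 0.448, 0.0, 0.0]
wrist_force: [-0.1, -0.1, -0.1]
grip_width: 0.0235
[ 0.5522 -0.1018  0.0209] yaw -36.73 key~ 1.796 F tool [-0.19 -0.02  0.14] mz [-0.073  0.016 -0.004] tau6 -0.0 0.0235 q6 0.367 t 36.5333
t: 37.37
tcp_pos: [0.5515, -0.1017, 0.0202]
tcp_rot: [0.894, 0.448, -0.0, -0.0]
wrist_force: [0.5, 0.1, -0.7]
grip_width: 0.0163
[ 0.5515 -0.1017  0.0202] yaw -36.72 key~ 1.796 F tool [0.4  0.31 0.68] mz [-0.062 -0.078  0.02 ] tau6 -0.0 0.0163 q6 0.367 t 37.3667
```

```bash
python3 -m pendant '{"hand":[0.72,0.72,0.72,0.72,0.72,0.74,0.74,0.74,0.74,0.74],"xyz":[[0,0,0],[0,0,0],[0,0,0],[0,0,0],[0,0,0],[0,0,0],[0,0,0],[0,0,0],[0,0,0],[0,0,0]],"angular":[[0,0,0],[0,0,0],[0,0,0],[0,0,0],[0,0,0],[0,0,0],[0,0,0],[0,0,0],[0,0,0],[0,0,0]]}'; python3 st.py
```

```text
t: 38.2
tcp_pos: [0.5516, -0.1017, 0.0202]
tcp_rot: [0.894, 0.448, 0.0, -0.0]
wrist_force: [-0.1, -0.0, -1.3]
grip_width: 0.0122
[ 0.5516 -0.1017  0.0202] yaw -36.73 key~ 1.796 F tool [-0.1  -0.11  1.26] mz [-0.049 -0.001  0.031] tau6 0.0 0.0122 q6 0.367 t 38.2
```

```bash
python3 -m pendant '{"hand":[1,1,1,1,1,1,1,1,1,1],"xyz":[[0,0,0],[0,0,0],[0,0,0],[0,0,0],[0,0,0],[0,0,0],[0,0,0],[0,0,0],[0,0,0],[0,0,0]],"angular":[[0,0,0],[0,0,0],[0,0,0],[0,0,0],[0,0,0],[0,0,0],[0,0,0],[0,0,0],[0,0,0],[0,0,0]]}'; python3 st.py
```

```text
t: 39.03
tcp_pos: [0.552, -0.102, 0.0203]
tcp_rot: [0.894, 0.448, 0.0, 0.0]
wrist_force: [5.2, -3.7, -4.0]
grip_width: 0.0102
[ 0.552  -0.102   0.0203] yaw -36.73 key~ 1.796 F tool [0.15 6.36 4.04] mz [-0.487 -0.792  0.146] tau6 0.16 0.0102 q6 0.367 t 39.0333
```

```bash
python3 -m pendant '{"hand":[1,1,1,1,1,1,1,1,1,1],"xyz":[[0,-0.00017,0],[0,-0.00017,0],[0,-0.00017,0],[0,-0.00017,0],[0,-0.00017,0],[0,-0.00017,0],[0,-0.00017,0],[0,-0.00017,0],[0,0,0],[0,0,0]],"angular":[[0,0,0.01],[0,0,0.01],[0,0,0.01],[0,0,0.01],[0,0,0.01],[0,0,0.01],[0,0,0.01],[0,0,0.01],[0,0,0],[0,0,0]]}'; python3 st.py;  python3 - <<'E'
from h import *
for i in range(3):
    p,d=robot.snapshot("side");s=robot.get_state();M=R.from_quat(s["tcp_rot"]).as_matrix();F=s["wrist_force"]@M
    print(s["tcp_pos"].round(5),F.round(2),s["moment"][2].round(3),s["effort"][5].round(3),"axis torque",(s["moment"][2]+.017*F[1]).round(3),s["grip_width"])
E
```

```text
t: 39.87
tcp_pos: [0.551, -0.1012, 0.0203]
tcp_rot: [0.911, 0.412, 0.0, 0.0]
wrist_force: [4.3, -3.1, -4.5]
grip_width: 0.0099
[ 0.551  -0.1012  0.0203] yaw -41.31 key~ 1.876 F tool [0.49 5.22 4.49] mz [-0.52  -0.882  0.263] tau6 0.306 0.0099 q6 0.448 t 39.8667
[ 0.55105 -0.1012   0.02033] [0.46 5.77 4.44] 0.235 0.269 axis torque 0.333 0.009597612261240033
[ 0.55103 -0.10119  0.02031] [1.44 5.74 3.64] 0.311 0.259 axis torque 0.409 0.009506513139691012
[ 0.55101 -0.10119  0.02029] [0.23 5.99 4.58] 0.218 0.257 axis torque 0.32 0.009488572652373468
```

```bash
python3 -m pendant '{"hand":[1,1,1,1,1,1,1,1,1,1],"xyz":[[0,0,0],[0,0,0],[0,0,0],[0,0,0],[0,0,0],[0,0,0],[0,0,0],[0,-0.00017,0],[0,-0.00017,0],[0,-0.00017,0]],"angular":[[0,0,0],[0,0,0],[0,0,0],[0,0,0],[0,0,0],[0,0,0],[0,0,0],[0,0,0.01],[0,0,0.01],[0,0,0.01]]}'; python3 st.py;  python3 - <<'E'
from h import *
for i in range(3):
    p,d=robot.snapshot("side");s=robot.get_state();M=R.from_quat(s["tcp_rot"]).as_matrix();F=s["wrist_force"]@M
    print(s["tcp_pos"].round(5),F.round(2),s["moment"][2].round(3),s["effort"][5].round(3),"axis torque",(s["moment"][2]+.017*F[1]).round(3),s["grip_width"])
E
```

```text
t: 40.85
tcp_pos: [0.5507, -0.1009, 0.0203]
tcp_rot: [0.917, 0.398, 0.0, 0.001]
wrist_force: [5.0, -3.9, -3.5]
grip_width: 0.0098
[ 0.5507 -0.1009  0.0203] yaw -43.05 key~ 1.907 F tool [0.6  6.28 3.46] mz [-0.552 -0.887  0.296] tau6 0.033 0.0098 q6 0.479 t 40.85
[ 0.55064 -0.10088  0.0203 ] [1.55 5.82 3.66] 0.229 0.132 axis torque 0.327 0.009931519668730798
[ 0.55067 -0.10085  0.02032] [0.59 6.42 4.21] 0.282 0.48 axis torque 0.391 0.009956500797606675
[ 0.55065 -0.10086  0.02032] [1.79 4.48 3.34] 0.275 0.348 axis torque 0.352 0.010020880721950459
```

The moving torque about the key axis is about 0.39 N m, which puts the squeeze near 16–17 N. I'll let go and retreat.

```bash
python3 -m pendant '{"hand":[0.5,0.5,0.5,0.5,0.5,0.5,0.5,0.5,0.5,0.5],"xyz":[[0,0.0008,0],[0,0,0],[0,0,0],[0,0,0],[0,0,-0.01],[0,0,-0.015],[0,0,-0.02],[0,0,-0.025],[0,0,-0.025],[0,0,-0.025]],"angular":[[0,0,0],[0,0,0],[0,0,0],[0,0,0],[0,0,0],[0,0,0],[0,0,0],[0,0,0],[0,0,0],[0,0,0]]}' && python3 -m pendant '{"hand":[0.5,0.5,0.5,0.5,0.5,0.5,0.5,0.5,0.5,0.5],"xyz":[[-0.03,0.015,0],[-0.03,0.015,0],[-0.03,0.015,0],[-0.03,0.015,0],[-0.03,0.015,0],[-0.03,0.015,0],[-0.03,0.015,0],[-0.03,0.015,0],[0,0,0],[0,0,0]],"angular":[[0,0,0],[0,0,0],[0,0,0],[0,0,0],[0,0,0],[0,0,0],[0,0,0],[0,0,0],[0,0,0],[0,0,0]]}'; python3 - <<'E'
from fit import *
bx=[box(0,0,.058,.010,.064,.090)]
for n in("side","top"):
    p,d=robot.snapshot(n);cv2.imwrite(f"pics/{n}30.png",p);np.save(f"pics/{n}30.npy",d)
a=cv2.imread("pics/side30.png")[130:230,235:335];b=cv2.imread("pics/top30.png")[175:275,280:380]
cv2.imwrite("pics/fin.png",cv2.resize(np.hstack([a,b]),None,fx=4,fy=4,interpolation=2))
for f,g0 in(("top20",-127),("top30",-133)):
    T=cv2.imread(f"pics/{f}.png").astype(float)
    lab=T[...,2]-T[...,0]; v,u=np.mgrid[:420,:560]
    X=plane("top",np.c_[u.ravel(),v.ravel()].astype(float),.085).reshape(420,560,3)
    yy=(X[...,:2]-[.5620,-.0885])@np.array([.4035,.915])
    near=(np.hypot(X[...,0]-.562,X[...,1]+.0885)<.036)&(yy<.034)
    w=np.where(near,np.clip((lab-20)/130,0,1),0)
    ws=w.sum();c=(X[...,:2]*w[...,None]).sum((0,1))/ws;D=X[...,:2]-c
    C=np.einsum('ij,ijk,ijl->kl',w,D,D)/ws;e,V=np.linalg.eigh(C);print(f,"moments",(np.degrees(np.arctan2(V[1,1],V[0,1]))%180).round(2))
    for t in(-20,0,20):
        p,er=fit({"top":np.where(near,np.clip((lab-t)/150,0,1),0)},bx,np.array([.562,-.0885,np.radians(g0)]));print("   fit",(np.degrees(p[2])%180).round(2),round(er,1))
T=cv2.imread("pics/top30.png");d=np.load("pics/top30.npy");P=cloud("top",d)
h=cv2.cvtColor(T,cv2.COLOR_BGR2HSV);gm=cv2.inRange(h,(35,50,60),(85,255,255))>0;gm[:190]=0;gm[250:]=0;gm[:,:330]=0;gm[:,375:]=0
vu=np.argwhere(gm)[:,::-1].astype(float);p=plane("top",vu,.072);c=p.mean(0);a=axis(p)
O=np.array([.5365,-.1498]);x=np.array([.9173,-.398]);y=np.array([.398,.9173]);print("block",c,a,"fix",(c[:2]-O)@x,(c[:2]-O)@y,"bed y -.0315; ztop",np.median(P[gm][:,2]))
for l in("block","bed"): print(l,[(r["location"].round(4) if hasattr(r["location"],"round") else r["location"],r["score"]) for r in robot.landmark_of("top",l)])
for l in("tin","beaker","jar"): print(l,robot.landmark_of("top",l)[0]["location"])
E
python3 st.py
```

```text
t: 41.83
tcp_pos: [0.5505, -0.1009, 0.1422]
tcp_rot: [0.917, 0.399, 0.0, -0.0]
wrist_force: [0.3, 0.1, 0.5]
grip_width: 0.0234
t: 42.67
tcp_pos: [0.4739, -0.3599, 0.1409]
tcp_rot: [0.918, 0.397, 0.0, 0.0]
wrist_force: [0.0, 1.0, -0.2]
grip_width: 0.0231
top20 moments 54.41
   fit 53.32 30.8
   fit 53.62 29.6
   fit 55.28 38.3
top30 moments 48.4
   fit 47.19 30.2
   fit 47.88 30.2
   fit 47.68 39.2
block [ 0.5177813  -0.18144343  0.072     ] (array([ 517.6, -181.6]), array([26. , 32.8]), np.float32(154.3)) fix -0.004576580946641491 -0.03647656242496494 bed y -.0315; ztop 0.07047408412494893
block [([0.4502, 0.2501, 0.0039], 0.55), ([0.5238, -0.1833, 0.0123], 0.44), ([0.5567, 0.3275, 0.0006], 0.4)]
bed [([0.5275, -0.1756, 0.0105], 0.91)]
tin [0.7087, 0.2816, -0.0021]
beaker [0.3894, -0.3481, -0.0014]
jar [0.7189, 0.1048, -0.0024]
[ 0.4752 -0.3573  0.1404] yaw -42.94 key~ 1.905 F tool [ 0.74 -0.13 -0.18] mz [-0.009 -0.046  0.005] tau6 0.007 0.0233 q6 0.018 t 43.0167
```

View pics/fin.png

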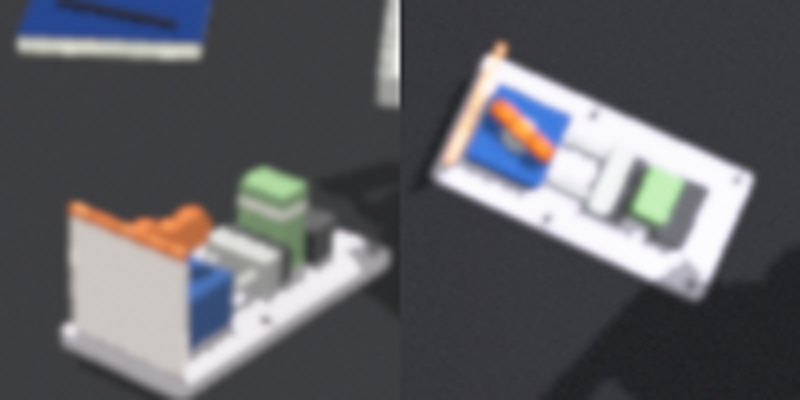

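```bash
python3 -c "
from rig import robot
print(robot.close_job())"
```

```text
the job is handed in; nothing more can be done
None
```

I stood the middle-sized green block on the bed between the jaws and let go. I then tightened the key to an estimated 13.5–17 N, released it, backed the arm clear and handed the job in at about 43 s.

**Final checks**
- **Squeeze:** The moving torque about the key axis was about 0.39 N m, which puts the squeeze near 17 N. The key angle in the top view, counted from the contact I felt, gives about 13.5 N. The two disagree by 3.5 N, but both are inside 9–23 N.
- **Block:** It stands upright with its top at about 70 mm (72 expected), against the fixed jaw. My measurement puts it about 5 mm off along the jaws and 5 mm across from the bed mark. I used a bed position I had estimated earlier. Its faces are square to the jaws within about 2°.
- **Surroundings:** The tin, beaker and jar are where they started, within measurement error. I felt no force that suggested touching the shield.

**What went wrong on the way**
- **Fingertip height:** The real fingertips are about 40 mm above the reported TCP. The depth image showed it, and closing on nothing confirmed it, so I worked from visual heights.
- **Key slip:** My first grip was on the key's thicker middle and slipped at roughly 10 N. I re-gripped on the flat of a wing and turned it a further 0.11 rad, which the top view confirmed at about 6°.
- **Mistyped move:** One command contained unintended downward shifts. It did not run, as the clock and pose were unchanged.

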